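Draw a fired tile out of its setter and lap it onto the row

TASK

One fired tile is still lying in its setter on the cooling rack. Draw it out over the setter's open front until enough of it overhangs to grip, lift it off, and lay it gently, glazed face up, on the ware board as the next tile of the row there: in line with the row and lapped over the end of the last tile by as much as that one laps the first. Do not let the tile drop, do not shift the tiles already laid, and leave the other ware where it is.

Things in the scene. Friction and masses are not known exactly. Their poses are not given: they have to be found in the camera images.
- tile_mid (a point): Centre of the tile to move: fired clay, 120 mm long (x), 60 wide (y), 7 thick (z), about 0.1 kg, buff, pale glazed top (+z). It starts flat and lengthwise in one of the two setters, 1 to 11 mm behind its open front. Pressed down with 5 to 10 N and dragged, it slides with the fingertips, which grip better than the setter's floor; past half its length overhanging it tips off.
- tile: The same tile; this origin is the centre of its underside, 3.5 mm below the point above.
- setter: The setter (buff refractory tray) holding the tile, fixed. Outside 140 mm long (x), 82 wide (y), 24 high; floor 8 thick; side walls and back wall (+x end) 8 thick, rising 16 above the floor; front (-x) open. Inside 66 wide: no finger fits beside the tile. Origin: centre of its underside; front edge at x = -70 mm, floor at z = 8 mm. Its front 26 to 40 mm stick out of the rack.
- setter_empty: A setter of the same kind, empty, beside the other one on the rack. Fixed.
- rack: The cooling rack, fixed. Origin: middle of its decks' front edge, at bench height; x points into it. Grey steel lower deck 260 mm deep, 310 wide, top at 45 mm, carries the setters. Straight above it an equal deck of open wires at 217 to 228 mm, 157 above the tile's top: a gripper gets in under it only tilted. Posts at the corners, 230 high. Two pots on the wires near the back reach 305 mm.
- board: The ware board: plywood, 350 mm long (x, the direction of the row, away from the robot), 150 mm wide, 18 mm thick, with a stop strip 8 mm high across its near end. Origin: on its underside, mid-width, 205 mm from the near end; upper face at z = 18 mm. Fixed.
- row1_mid (a point): Centre of the first tile of the row (same kind and size as the tile to move), lying flat on the ware board, lengthwise along it, near the stop.
- row1: The first tile of the row; origin at the centre of its underside.
- row2_mid (a point): Centre of the second and last tile of the row (same kind and size): its far (+x) end rests on the ware board, its near end lies on the far end of the first tile, lapping it by 35 mm, so it leans by 0.08 rad (far end lower). The centres of neighbouring tiles of the row are 85 mm apart along it. The new tile has the same lean and lies flush on this one.
- row2: The second tile of the row; origin at the centre of its underside.
- cup: A bisque cup, 72 mm across, 70 mm high, standing on the bench between rack and ware board. Origin: centre of its foot. Loose bystander.
- bowl: A clay bowl, 120 mm across, 50 mm high, on the bench at the robot's left. Loose bystander.
- post: A kiln post (square refractory pillar 38 x 38 x 76 mm) on the bench at the robot's right. Loose bystander.
- loop_tool: A wooden-handled loop tool, 185 mm long, 14 mm thick, lying on the bench near the robot, at its right. Loose bystander.
- rib: A small wooden rib, 110 x 50 x 8 mm, lying on the bench near the robot, at its left. Loose bystander.
- table: The bench, top at height 0.
There are look-alikes about, which are no part of the job. Leave any orange or pink look-alike of the row2 alone.

How it is judged:
By the outcome, as a careful person would: the job done as asked, in the order asked, and still so for the second after the job is handed in, with the robot touching nothing.
It also fails if it takes over 51 s, if anything falls off the work surface, if the arm or the gripper's body presses on something with over 40 N, if the wrist force passes 120 N, or if a joint passes its speed limit or range.

ROBOT

A 7-joint arm with a two-finger parallel gripper is mounted at the origin on the work surface. World frame = base frame: x ahead of the robot, y to its left, z up, the work surface at z = 0. Lengths are in m, angles in rad, forces in N, time in s.
With the tool pointing down it reaches from about 0.35 to 0.9 m from the base axis. Payload 8.1 kg.
Tool frame: the origin (TCP) lies at the very end of the fingers, on their centre line; the grasp point (between the pads) lies 19 mm behind it (arm.grasp_offset is the distance from the TCP to the grasp point, in m); z points along the fingers, y is the direction in which the jaws open and shut (so a half turn about z gives the same grasp; the last joint's range is limited). The gripper opens to 92 mm and grips with 3 to 60 N. Pads are 19 mm wide; open, the fingers measure 130 mm over their backs; the gripper's body (75 mm by 190 mm) begins 47 mm behind the grasp point.
Start: joints at [-1.235, 0.434, 0.025, 1.573, -0.012, 1.134, -0.075], TCP at [0.266, 0.566, 0.227] pointing down, gripper open.
Joint ranges: [-2.62, 2.62], [-0.44, 2.09], [-1.27, 1.32], [0.08, 2.57], [-1.32, 4.46], [0.12, 2], [-2.74, 2.74]. Speed limits (rad/s): [2.22, 2.22, 3.01, 3.01, 3.14, 3.14, 3.14].

INTERFACE

Orientations are given as a rotation vector (axis times angle).
In Python, from cell import arm, eyes, workorder gives the robot as it stands.
- The arm moves only by the shell command python3 -m inch 'ROWS' [FORCE]. ROWS is JSON, a list that holds one entry, the list of rows, each a list of 5 numbers: the closure, from 0 (fully open) to 1 (shut), then the shift along the tool's x, y, z in mm, then the turn about the tool's z in degrees. A call has 1 to 12 rows; each row shifts and turns the pose as measured when the row begins, along the tool's axes as they then stand; what a row does not reach is not made up. A row lasts 1/10 s, in which the tool goes at most 50 mm and 8.59 degrees, less where a joint would pass 70% of its speed; a pose out of reach is approached as far as the arm can. A call with a gripper value outside its range is refused whole. The fingers move at their own pace and stop on an object; FORCE is the grip in N (left out, the last holds). Time passes only in rows, so rows that do not move let the fingers close. It gives the time, the measured TCP pose, the force and the opening at its end, in the units of the state.
- arm.observe(): the state, without advancing time (a new reading comes with each control period).
- eyes.get_image(name): name is "scene" or "side" or "wrist"; returns a dict with "frame" (384x512x3 uint8, blue, green, red), "intrinsics" (3x3 intrinsics, pixels), "rvec" (rotation vector, rad) and "tvec" (3), from world to camera coordinates, as OpenCV has them; the wrist camera has in their place "T_tool_cam" (4x4, takes a point from camera to tool coordinates, whose origin is the TCP and whose axes are the flange's). Camera axes: x right, y down, z forward; pixel columns grow to the right and rows downward; lengths in m; the calibration is good to about 2 mm. A picture is of the moment at which its call begins: read the wrist's pose just before it. There is no depth.
- workorder.sign_off(): hands the job in, once; it reports no verdict.
The state is a dict: "clock": time; "joints": joint angles; "dq": joint speeds; "joint_efforts": joint torques, N m; "position": TCP position; "ee_rot": TCP orientation; "force": force on the tool from outside, world axes, zero at the start; "ft_torque": the same for the moment, N m; "width": opening from 0.0 (shut) to 1.0 (fully open).
Only numpy, scipy, OpenCV 4.12 (cv2) and the standard library are available. Lean on these libraries where they do the work, as an engineer would, in place of code of your own. Each camera call takes 0.05 s, during which the arm holds its last target.

## Working session

There is one attempt and no reset: what is moved stays moved. The work goes in short steps, Python scripts to look and compute and a shell command to move; the robot and the scene stay as the last step left them, time stands still between calls to the robot, and variables do not carry over. Pictures are saved under pics/ and viewed, and the job is handed in when it is done.

```bash
ls; mkdir -p pics; python3 - <<'E'
from cell import arm, eyes, workorder
import cv2
s=arm.observe(); print(s)
for n in ["scene","side","wrist"]:
    d=eyes.get_image(n); cv2.imwrite(f"pics/{n}0.png",d["frame"]); print(n,{k:v for k,v in d.items() if k!="frame"})
E
```

```text
pics
{'clock': 0.0, 'joints': array([-1.23462418,  0.43520612,  0.02497582,  1.57409889, -0.01157443,
        1.13405881, -0.07506678]), 'dq': array([-0.00051212, -0.00113185, -0.00057086, -0.0009978 ,  0.00047941,
        0.00049763, -0.00108579]), 'joint_efforts': array([-1.73018457e-04, -6.67854738e+01,  9.85154249e-01, -3.14463186e+01,
       -6.04705280e-02,  4.28358524e-02,  1.72193131e-04]), 'position': array([0.26535331, 0.56528262, 0.22595483]), 'ee_rot': array([-6.83709092e-01, -3.06610080e+00,  2.53836086e-03]), 'force': array([ 0.86138553, -0.0388221 , -0.6630597 ]), 'ft_torque': array([0.0046135 , 0.03356082, 0.03973251]), 'width': 1.0005456061442561}
scene {'intrinsics': array([[473.32105327,   0.        , 249.43162058],
       [  0.        , 473.32105327, 189.84368876],
       [  0.        ,   0.        ,   1.        ]]), 'rvec': array([ 0.84864098,  2.74665489, -0.77550668]), 'tvec': array([ 0.3346254 , -0.22159067,  1.79994826])}
side {'intrinsics': array([[354.28430958,   0.        , 256.90354884],
       [  0.        , 354.28430958, 184.47997202],
       [  0.        ,   0.        ,   1.        ]]), 'rvec': array([ 2.24482539, -0.80021447,  0.33129475]), 'tvec': array([-0.3168425 ,  0.29805096,  1.10261061])}
wrist {'intrinsics': array([[266.84763404,   0.        , 257.6526811 ],
       [  0.        , 266.84763404, 190.23787934],
       [  0.        ,   0.        ,   1.        ]]), 'T_tool_cam': array([[ 3.41475568e-04, -9.52911091e-01, -3.03249626e-01,
         8.24275536e-02],
       [ 9.99999829e-01,  4.69631756e-04, -3.49684849e-04,
         4.78806285e-04],
       [ 4.75634225e-04, -3.03249454e-01,  9.52911088e-01,
        -1.58078033e-01],
       [ 0.00000000e+00,  0.00000000e+00,  0.00000000e+00,
         1.00000000e+00]])}
```

View pics/scene0.png

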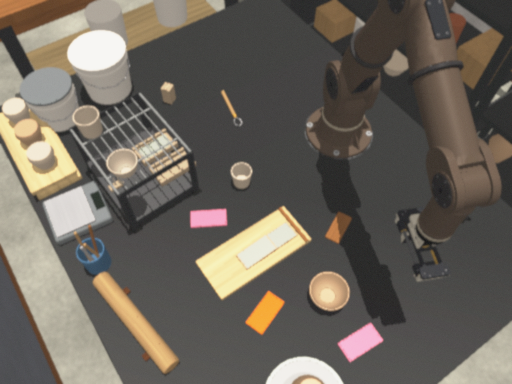

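View pics/side0.png

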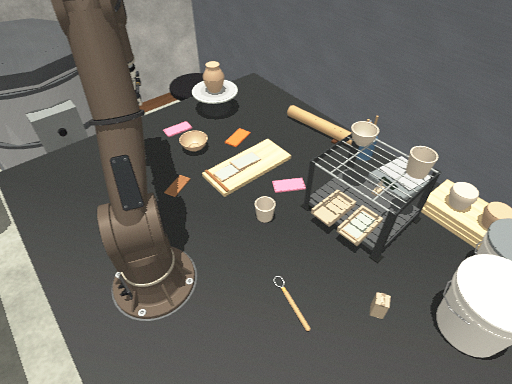

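View pics/wrist0.png

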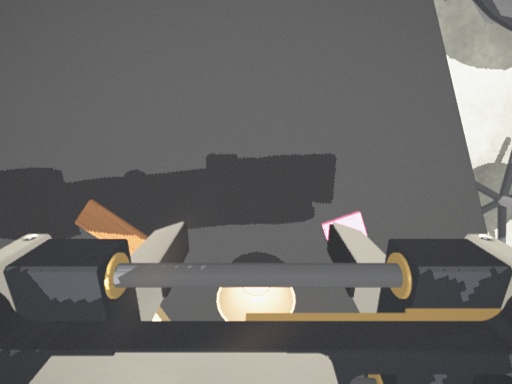

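```bash
cat > h.py <<'E'
import cv2, numpy as np
from cell import arm, eyes, workorder
from scipy.spatial.transform import Rotation as R
def cam(d, st=None):
    K=d["intrinsics"]
    if "rvec" in d:
        Rm=cv2.Rodrigues(np.array(d["rvec"]))[0]; t=np.array(d["tvec"])
    else:
        T=np.eye(4); T[:3,:3]=R.from_rotvec(st["ee_rot"]).as_matrix(); T[:3,3]=st["position"]
        C=np.linalg.inv(T@d["T_tool_cam"]); Rm=C[:3,:3]; t=C[:3,3]
    return K,Rm,t
def onz(c,uv,z):
    K,Rm,t=c; o=-Rm.T@t; r=Rm.T@np.linalg.inv(K)@np.array([uv[0],uv[1],1.]); return o+r*(z-o[2])/r[2]
def proj(c,P):
    K,Rm,t=c; p=(K@(Rm@np.atleast_2d(P).T+t[:,None])).T; return p[:,:2]/p[:,2:]
def tri(c1,a,c2,b):
    P1=c1[0]@np.c_[c1[1],c1[2]];P2=c2[0]@np.c_[c2[1],c2[2]]
    X=cv2.triangulatePoints(P1,P2,np.array(a,float)[:,None],np.array(b,float)[:,None]); return (X[:3]/X[3]).ravel()
def crop(img,x0,y0,x1,y1,k,name):
    cv2.imwrite(name,cv2.resize(img[y0:y1,x0:x1],None,fx=k,fy=k,interpolation=cv2.INTER_CUBIC))
def save(name,d,st): np.save(name,dict(d=d,st=st),allow_pickle=True)
def load(name): return np.load(name,allow_pickle=True).item()
E
python3 - <<'E'
from h import *
for n in ["scene","side"]:
    st=arm.observe(); d=eyes.get_image(n); save(f"{n}.npy",d,st)
    f=d["frame"]
    if n=="scene": crop(f,70,90,210,230,5,"pics/s1.png"); crop(f,190,200,320,300,6,"pics/s2.png")
    else: crop(f,295,110,445,255,5,"pics/d1.png"); crop(f,195,130,305,200,7,"pics/d2.png")
E
```

```text
(no output)
```

View pics/s1.png

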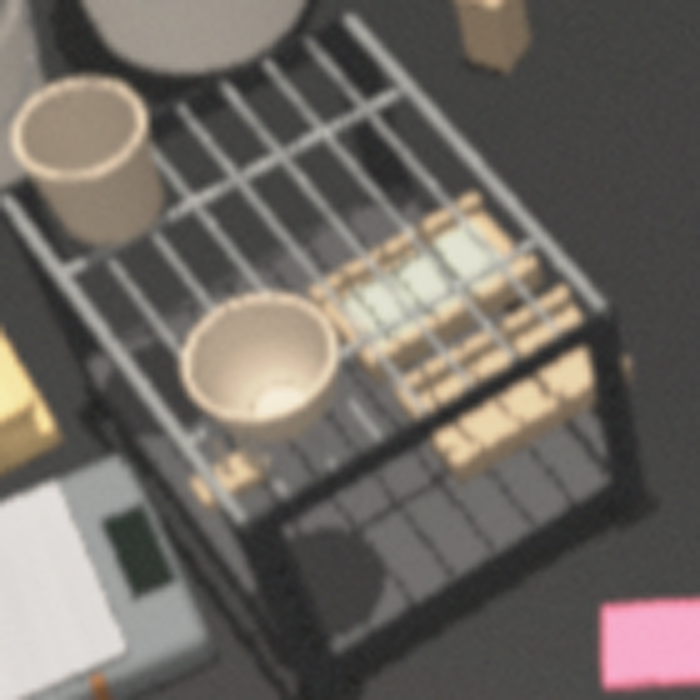

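View pics/d1.png

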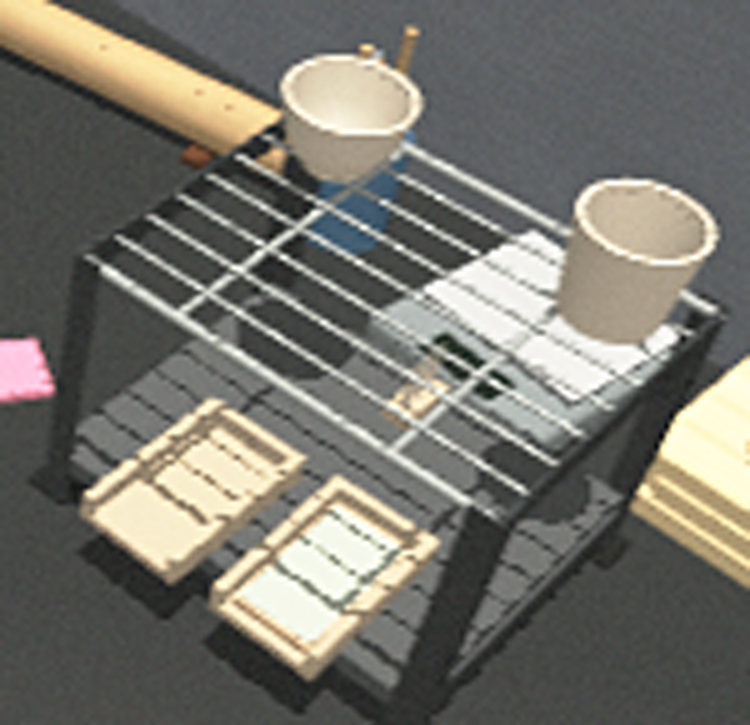

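View pics/s2.png

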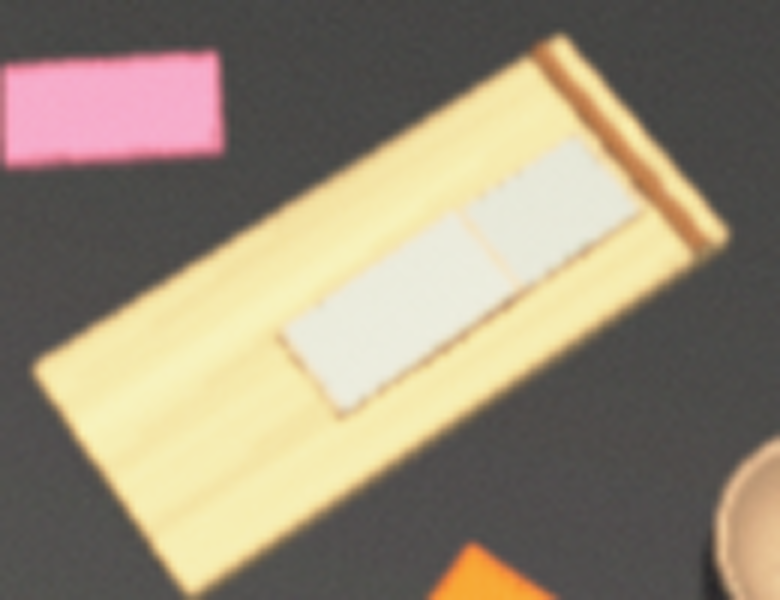

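View pics/d2.png

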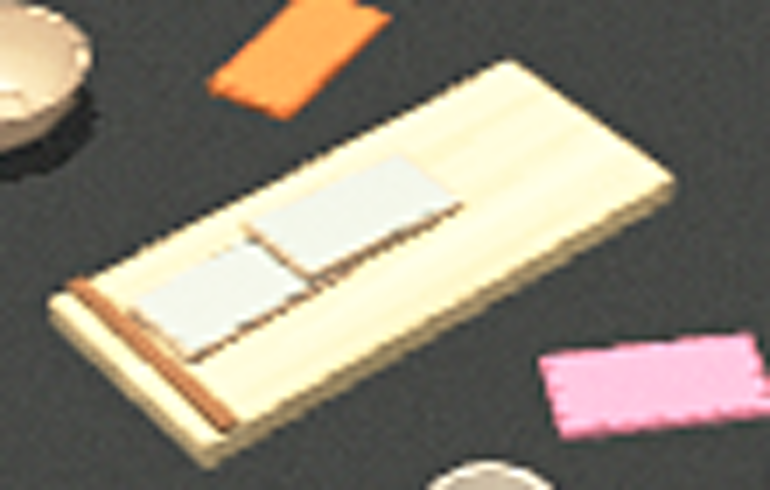

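```bash
python3 - <<'E'
from h import *
A=load("scene.npy");B=load("side.npy");a=cam(A["d"]);b=cam(B["d"])
f=lambda x,y,x0,y0,k:((x+.5)/k-.5+x0,(y+.5)/k-.5+y0)
D=lambda x,y:f(x,y,295,110,5); S=lambda x,y:f(x,y,70,90,5)
D2=lambda x,y:f(x,y,195,130,7); S2=lambda x,y:f(x,y,190,200,6)
p=lambda n,v:print(n,np.round(v,4))
print("setter top z .069");
for q in [(215,588),(312,662),(330,478),(438,540)]: p(q,onz(b,D(*q),.069))
print("empty");
for q in [(83,492),(172,565),(213,402),(303,458)]: p(q,onz(b,D(*q),.069))
print("upper deck front corners z.225, side")
for q in [(90,258),(490,510),(720,312),(270,130)]: p(q,onz(b,D(*q),.225))
print("scene deck z .228")
for q in [(350,15),(605,300),(245,520),(10,200)]: p(q,onz(a,S(*q),.228))
print("tile top .060")
for q in [(238,598),(300,648),(330,503),(398,548)]: p(q,onz(b,D(*q),.060))
print("board z.018 side")
for q in [(50,300),(510,62),(673,182),(205,460)]: p(q,onz(b,D2(*q),.018))
print("board scene")
for q in [(35,368),(192,595),(730,238),(563,35)]: p(q,onz(a,S2(*q),.018))
print("row scene r1 near .025")
for q in [(578,138),(645,212)]: p(q,onz(a,S2(*q),.025))
print("r2 near .034"); 
for q in [(460,208),(520,287)]: p(q,onz(a,S2(*q),.0345))
print("r2 far .025"); 
for q in [(282,338),(343,415)]: p(q,onz(a,S2(*q),.025))
print("cup");p('c',onz(b,(265,200),.07)); p('c',onz(a,(242,168),.07))
E
```

```text
setter top z .069
(215, 588) [ 0.5481 -0.2485  0.069 ]
(312, 662) [ 0.551  -0.3271  0.069 ]
(330, 478) [ 0.683  -0.2343  0.069 ]
(438, 540) [ 0.6952 -0.316   0.069 ]
empty
(83, 492) [ 0.5408 -0.1348  0.069 ]
(172, 565) [ 0.5406 -0.2175  0.069 ]
(213, 402) [ 0.6755 -0.1334  0.069 ]
(303, 458) [ 0.6831 -0.2102  0.069 ]
upper deck front corners z.225, side
(90, 258) [ 0.5788 -0.08    0.225 ]
(490, 510) [ 0.5994 -0.3758  0.225 ]
(720, 312) [ 0.8508 -0.3687  0.225 ]
(270, 130) [ 0.776  -0.0642  0.225 ]
scene deck z .228
(350, 15) [ 0.5918 -0.3844  0.228 ]
(605, 300) [ 0.5714 -0.0826  0.228 ]
(245, 520) [ 0.8272 -0.0637  0.228 ]
(10, 200) [ 0.8448 -0.3645  0.228 ]
tile top .060
(238, 598) [ 0.56   -0.2599  0.06  ]
(300, 648) [ 0.5601 -0.312   0.06  ]
(330, 503) [ 0.6724 -0.2452  0.06  ]
(398, 548) [ 0.6763 -0.3001  0.06  ]
board z.018 side
(50, 300) [0.3719 0.3045 0.018 ]
(510, 62) [0.7199 0.3062 0.018 ]
(673, 182) [0.7199 0.1547 0.018 ]
(205, 460) [0.3676 0.1457 0.018 ]
board scene
(35, 368) [0.7209 0.1572 0.018 ]
(192, 595) [0.719  0.3081 0.018 ]
(730, 238) [0.37   0.3048 0.018 ]
(563, 35) [0.3694 0.1517 0.018 ]
row scene r1 near .025
(578, 138) [0.4043 0.2119 0.025 ]
(645, 212) [0.4013 0.2687 0.025 ]
r2 near .034
(460, 208) [0.4859 0.2137 0.0345]
(520, 287) [0.4866 0.2697 0.0345]
r2 far .025
(282, 338) [0.6051 0.2192 0.025 ]
(343, 415) [0.6029 0.2733 0.025 ]
cup
c [ 0.4408 -0.0062  0.07  ]
c [ 0.4193 -0.0255  0.07  ]
```

```bash
python3 -m inch '[[[0,0,0,-40,-8],[0,0,0,-40,-8],[0,0,0,-40,-8],[0,0,0,0,-5]]]'; python3 -c "
from h import *
s=arm.observe();print(R.from_rotvec(s['ee_rot']).as_matrix().round(3),s['joints'].round(3))"
```

```text
clock: 0.65
position: [0.2647, 0.5645, 0.3485]
ee_rot: [0.134, -3.137, 0.009]
force: [0.1, 0.3, -0.1]
width: 1.001
[[-0.996 -0.085 -0.002]
 [-0.085  0.996 -0.006]
 [ 0.002 -0.006 -1.   ]] [-1.169  0.374 -0.074  1.366  0.028  1.408  0.414]
```

```bash
python3 -m inch '[[[0,-22,-43,-9,0],[0,-22,-43,-9,0],[0,-22,-43,-9,0],[0,-22,-43,-9,0],[0,-22,-43,-9,0],[0,-22,-43,-9,0],[0,-22,-43,-9,0],[0,-22,-43,-9,0],[0,-22,-43,-9,0],[0,-22,-43,-9,0],[0,-22,-43,-9,0]]]'; python3 -c "
from h import *
s=arm.observe();print(R.from_rotvec(s['ee_rot']).as_matrix().round(3),s['joints'].round(3))
d=eyes.get_image('wrist');save('w1.npy',d,s);cv2.imwrite('pics/w1.png',d['frame'])"
```

```text
clock: 1.75
position: [0.5498, 0.1124, 0.4498]
ee_rot: [0.163, -3.133, 0.004]
force: [0.8, 0.2, 1.0]
width: 1.002
[[-0.995 -0.104 -0.004]
 [-0.104  0.995 -0.003]
 [ 0.004 -0.002 -1.   ]] [-0.461  0.235  0.221  1.33  -0.049  1.587  1.427]
```

View pics/w1.png

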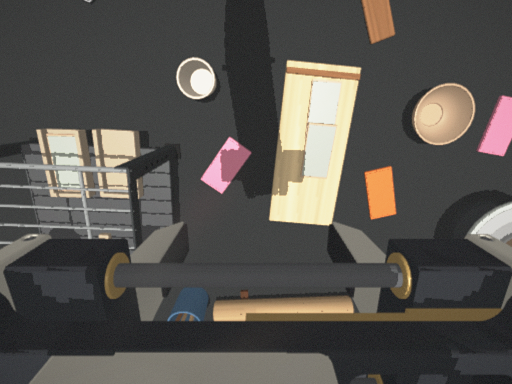

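```bash
python3 - <<'E'
from h import *
f=load('w1.npy')['d']['frame']
crop(f,20,115,150,215,6,'pics/w1a.png'); crop(f,265,55,365,235,3.3,'pics/w1b.png'); crop(f,290,70,350,190,5,'pics/w1c.png')
E
```

```text
(no output)
```

View pics/w1a.png

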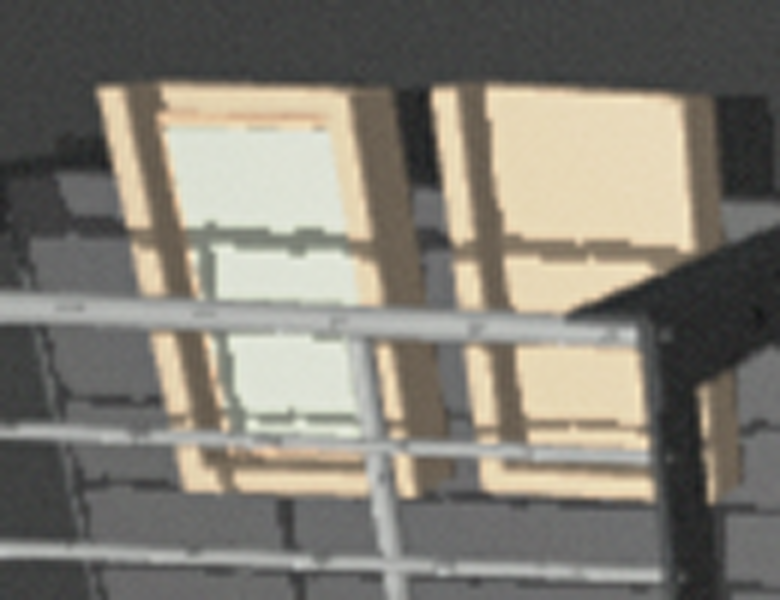

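View pics/w1b.png

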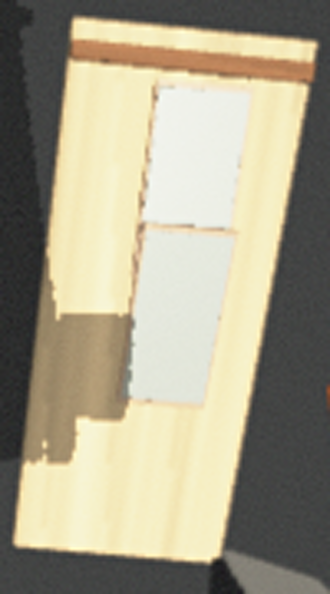

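View pics/w1c.png

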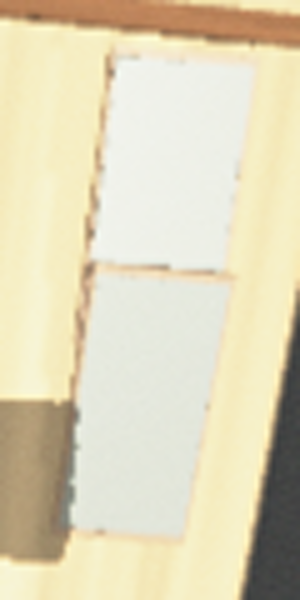

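```bash
python3 - <<'E'
from h import *
W=load("w1.npy");c=cam(W['d'],W['st'])
f=lambda x,y,x0,y0,k:((x+.5)/k-.5+x0,(y+.5)/k-.5+y0)
A=lambda x,y:f(x,y,20,115,6);B=lambda x,y:f(x,y,265,55,3.3);C=lambda x,y:f(x,y,290,70,5)
def p(n,F,pts,z):
    print(n)
    for q in pts: print("  ",q,onz(c,F(*q),z)[:2].round(4))
p("setter top",A,[(97,87),(130,87),(352,90),(185,490),(407,497)],.069)
p("setter floor front",A,[(160,85),(345,88)],.053)
p("tile glaze",A,[(163,125),(328,127),(240,445),(362,455)],.060)
p("empty top",A,[(432,85),(685,93),(482,493),(710,503)],.069)
p("deck",A,[(0,290),(640,325)],.228)
p("board",B,[(72,17),(318,42),(14,545),(218,562)],.018)
p("r1 near",C,[(110,55),(255,63)],.025)
p("r1 far vis",C,[(92,265),(230,270)],.025)
p("r2 near",C,[(92,272),(232,278)],.0345)
p("r2 far",C,[(72,530),(182,540)],.025)
E
```

```text
setter top
   (97, 87) [ 0.5568 -0.3296]
   (130, 87) [ 0.5556 -0.3188]
   (352, 90) [ 0.549  -0.2458]
   (185, 490) [ 0.6968 -0.3186]
   (407, 497) [ 0.6912 -0.24  ]
setter floor front
   (160, 85) [ 0.5565 -0.3211]
   (345, 88) [ 0.5509 -0.2586]
tile glaze
   (163, 125) [ 0.5687 -0.3165]
   (328, 127) [ 0.5636 -0.261 ]
   (240, 445) [ 0.6812 -0.3038]
   (362, 455) [ 0.6804 -0.2605]
empty top
   (432, 85) [ 0.5446 -0.2194]
   (685, 93) [ 0.5385 -0.1364]
   (482, 493) [ 0.6868 -0.2132]
   (710, 503) [ 0.6821 -0.1324]
deck
   (0, 290) [ 0.5822 -0.2318]
   (640, 325) [ 0.5747 -0.0781]
board
   (72, 17) [0.3736 0.1512]
   (318, 42) [0.3718 0.3031]
   (14, 545) [0.724  0.1567]
   (218, 562) [0.7217 0.3067]
r1 near
   (110, 55) [0.4074 0.2065]
   (255, 63) [0.4043 0.2656]
r1 far vis
   (92, 265) [0.4899 0.2125]
   (230, 270) [0.4859 0.2711]
r2 near
   (92, 272) [0.4924 0.2112]
   (232, 278) [0.4887 0.2698]
r2 far
   (72, 530) [0.6054 0.2221]
   (182, 540) [0.6048 0.2721]
```

```bash
cat > st.py <<'E'
from h import *
s=arm.observe();M=R.from_rotvec(s['ee_rot']).as_matrix()
print(M.round(3).tolist(),'q',s['joints'].round(3).tolist(),'tilt',np.arctan2(M[0,2],-M[2,2]).round(3),'roll',np.arctan2(M[1,2],-M[2,2]).round(3))
E
python3 -m inch '[[[0,-40,-15,0,0],[0,-40,-15,0,0],[0,-40,-15,0,0],[0,-40,-15,0,0],[0,-40,-15,0,0]]]'; python3 st.py;  python3 -m inch '[[[0,-40,-10,0,0],[0,-40,-10,0,0]]]'; python3 st.py
```

```text
clock: 2.3
position: [0.7617, 0.0438, 0.4543]
ee_rot: [-0.145, 3.136, -0.008]
force: [1.4, 0.9, 1.0]
width: 1.0
[[-0.996, -0.092, 0.003], [-0.092, 0.996, -0.005], [-0.002, -0.005, -1.0]] q [-0.223, 0.679, 0.286, 0.634, -0.18, 1.842, 1.616] tilt 0.003 roll -0.005
clock: 2.5
position: [0.8241, 0.0318, 0.4451]
ee_rot: [-0.142, 3.117, -0.007]
force: [-31.5, -3.8, -6.0]
width: 1.006
[[-0.996, -0.091, 0.022], [-0.091, 0.996, -0.004], [-0.021, -0.006, -1.0]] q [-0.154, 0.891, 0.407, 0.243, -0.344, 2.003, 1.616] tilt 0.022 roll -0.004
```

```bash
python3 -m inch '[[[0,0,0,0,0]]]'; python3 st.py;  python3 -m inch '[[[0,-10,0,0,0]]]'; python3 st.py
```

```text
clock: 2.6
position: [0.8286, 0.031, 0.4351]
ee_rot: [-0.14, 3.123, -0.01]
force: [0.8, -0.5, -2.5]
width: 1.004
[[-0.996, -0.09, 0.015], [-0.09, 0.996, -0.006], [-0.015, -0.007, -1.0]] q [-0.153, 0.905, 0.412, 0.239, -0.349, 2.0, 1.616] tilt 0.015 roll -0.006
clock: 2.7
position: [0.835, 0.0312, 0.4311]
ee_rot: [-0.139, 3.118, -0.012]
force: [-0.6, -0.5, 1.3]
width: 1.0
[[-0.996, -0.089, 0.021], [-0.089, 0.996, -0.007], [-0.021, -0.009, -1.0]] q [-0.15, 0.923, 0.436, 0.213, -0.375, 2.002, 1.614] tilt 0.021 roll -0.007
```

```bash
python3 -m inch '[[[0,20,0,-10,0],[0,20,0,-20,0],[0,10,0,-20,0],[0,0,0,-20,0]]]'; python3 st.py;  python3 -m inch '[[[0,0,0,-15,0],[0,0,0,-15,0]]]'; python3 st.py
```

```text
clock: 3.1
position: [0.7814, 0.0288, 0.4806]
ee_rot: [-0.139, 3.136, -0.016]
force: [-35.8, -1.4, 2.1]
width: 1.003
[[-0.996, -0.088, 0.003], [-0.088, 0.996, -0.01], [-0.002, -0.01, -1.0]] q [-0.178, 0.784, 0.356, 0.37, -0.264, 2.003, 1.625] tilt 0.003 roll -0.01
clock: 3.3
position: [0.7702, 0.0292, 0.5017]
ee_rot: [-0.139, 3.117, -0.014]
force: [-0.7, 0.1, 0.1]
width: 1.001
[[-0.996, -0.089, 0.021], [-0.089, 0.996, -0.008], [-0.021, -0.01, -1.0]] q [-0.18, 0.747, 0.331, 0.387, -0.238, 2.002, 1.621] tilt 0.021 roll -0.008
```

```bash
python3 -m inch '[[[0,-10,0,-20,0],[0,-10,0,-20,0],[0,-10,0,-20,0],[0,-10,0,-20,0]]]'; python3 st.py
```

```text
clock: 3.7
position: [0.7664, 0.0323, 0.5422]
ee_rot: [-0.138, 3.05, -0.013]
force: [-0.8, 0.8, -0.2]
width: 0.996
[[-0.992, -0.09, 0.089], [-0.09, 0.996, -0.004], [-0.088, -0.012, -0.996]] q [-0.189, 0.711, 0.356, 0.356, -0.255, 2.002, 1.617] tilt 0.089 roll -0.004
```

```bash
python3 -m inch '[[[0,-15,0,-25,0],[0,-15,0,-25,0],[0,-15,0,-25,0],[0,-15,0,-25,0],[0,-15,0,-25,0],[0,-15,0,-25,0]]]'; python3 st.py
```

```text
clock: 4.3
position: [0.7611, 0.0374, 0.6172]
ee_rot: [-0.132, 2.912, -0.013]
force: [0.3, 0.6, -0.1]
width: 0.999
[[-0.97, -0.089, 0.225], [-0.091, 0.996, 0.001], [-0.224, -0.019, -0.974]] q [-0.203, 0.66, 0.436, 0.272, -0.32, 2.002, 1.61] tilt 0.227 roll 0.001
```

```bash
python3 -m inch '[[[0,-15,0,-25,0],[0,-15,0,-25,0],[0,-15,0,-25,0],[0,0,0,0,0]]]'; python3 st.py
```

```text
clock: 4.7
position: [0.7504, 0.0394, 0.6605]
ee_rot: [-0.13, 2.839, -0.013]
force: [-0.2, -0.1, 1.1]
width: 0.996
[[-0.951, -0.088, 0.295], [-0.091, 0.996, 0.005], [-0.294, -0.023, -0.955]] q [-0.212, 0.624, 0.481, 0.237, -0.355, 2.002, 1.606] tilt 0.299 roll 0.005
```

```bash
python3 -m inch '[[[0,45,-10,15,0],[0,45,-10,15,0],[0,45,-10,15,0],[0,45,-10,15,0],[0,25,-25,28,0],[0,25,-25,28,0],[0,25,-25,28,0],[0,25,-25,28,0]]]'; python3 st.py; python3 -m inch '[[[0,25,-25,28,0],[0,25,-25,28,0],[0,25,-25,28,0],[0,25,-25,28,0],[0,25,-25,28,0]]]'; python3 st.py
```

```text
clock: 5.5
position: [0.5906, -0.104, 0.4435]
ee_rot: [-0.138, 2.833, -0.013]
force: [1.7, -0.6, -0.7]
width: 0.999
[[-0.949, -0.094, 0.301], [-0.096, 0.995, 0.006], [-0.3, -0.023, -0.954]] q [-0.401, 0.094, 0.579, 1.565, -0.116, 1.199, 1.863] tilt 0.305 roll 0.006
clock: 6.0
position: [0.5194, -0.2433, 0.2678]
ee_rot: [-0.139, 2.833, -0.011]
force: [1.7, 0.2, -0.4]
width: 1.002
[[-0.949, -0.095, 0.301], [-0.097, 0.995, 0.007], [-0.3, -0.022, -0.954]] q [-0.128, 0.177, 0.661, 1.925, -0.356, 0.84, 2.388] tilt 0.305 roll 0.008
```

```bash
python3 -m inch '[[[0,34,-18,24,1],[0,34,-18,24,1]]]'; python3 st.py; python3 -c "
from h import *
s=arm.observe()
d=eyes.get_image('wrist');save('w2.npy',d,s);cv2.imwrite('pics/w2.png',d['frame'])"
```

```text
clock: 6.2
position: [0.4705, -0.2868, 0.1993]
ee_rot: [-0.089, 2.835, -0.005]
force: [1.7, 1.2, 0.3]
width: 1.0
[[-0.952, -0.061, 0.3], [-0.062, 0.998, 0.006], [-0.3, -0.013, -0.954]] q [0.031, 0.236, 0.645, 2.054, -0.511, 0.717, 2.638] tilt 0.305 roll 0.006
```

View pics/w2.png

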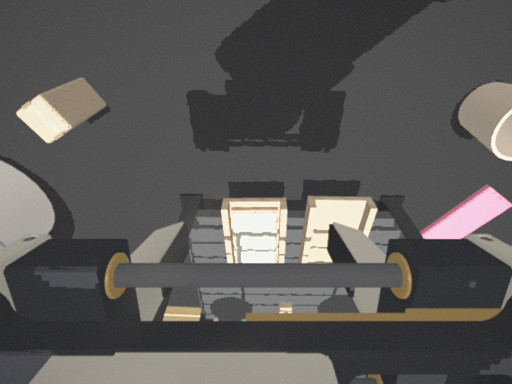

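```bash
python3 - <<'E'
from h import *
f=load('w2.npy')['d']['frame']
crop(f,180,185,300,285,6.5,'pics/w2a.png')
E
```

```text
(no output)
```

View pics/w2a.png

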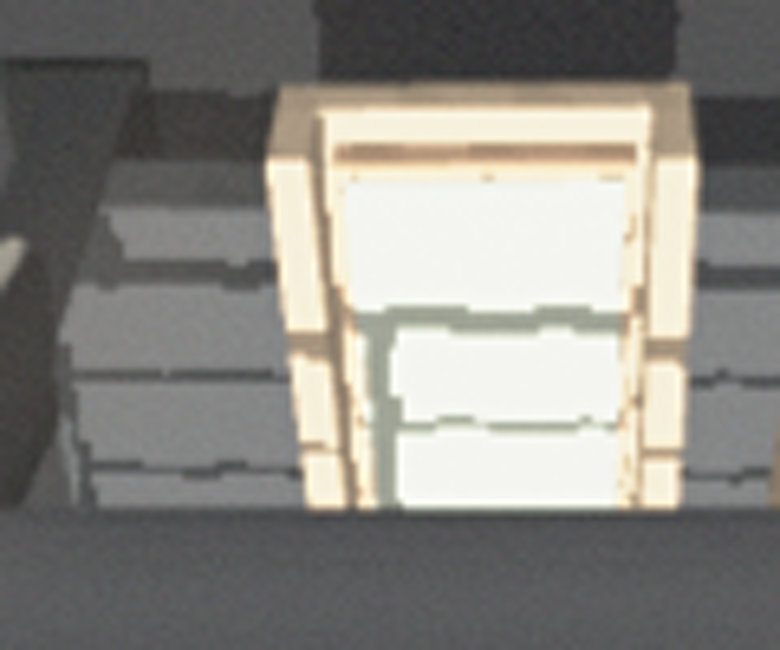

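```bash
python3 - <<'E'
from h import *
W=load("w2.npy");c=cam(W['d'],W['st'])
f=lambda x,y,x0,y0,k:((x+.5)/k-.5+x0,(y+.5)/k-.5+y0)
A=lambda x,y:f(x,y,180,185,6.5)
def p(n,F,pts,z):
    print(n)
    for q in pts: print("  ",q,onz(c,F(*q),z)[:2].round(4))
p("floor front",A,[(322,107),(652,107)],.053)
p("wall top front",A,[(267,158),(325,158),(645,158),(700,158)],.069)
p("wall top back",A,[(305,508),(682,508)],.069)
p("tile front bot",A,[(333,146),(637,146)],.053)
p("tile front top",A,[(338,166),(635,166)],.060)
p("tile glaze",A,[(340,180),(628,180)],.060)
p("rack lower deck front",A,[(120,158),(710,160)],.045)
E
```

```text
floor front
   (322, 107) [ 0.5556 -0.3199]
   (652, 107) [ 0.551  -0.2548]
wall top front
   (267, 158) [ 0.5562 -0.3288]
   (325, 158) [ 0.5554 -0.3177]
   (645, 158) [ 0.551 -0.257]
   (700, 158) [ 0.5503 -0.2467]
wall top back
   (305, 508) [ 0.6567 -0.3222]
   (682, 508) [ 0.6502 -0.2382]
tile front bot
   (333, 146) [ 0.5653 -0.3177]
   (637, 146) [ 0.561  -0.2568]
tile front top
   (338, 166) [ 0.5647 -0.3161]
   (635, 166) [ 0.5604 -0.2576]
tile glaze
   (340, 180) [ 0.5682 -0.3156]
   (628, 180) [ 0.5641 -0.2586]
rack lower deck front
   (120, 158) [ 0.5782 -0.3629]
   (710, 160) [ 0.5699 -0.2403]
```

```bash
cat > to.py <<'E'
import sys
from h import *
s=arm.observe();M=R.from_rotvec(s['ee_rot']).as_matrix()
d=np.array([float(v) for v in sys.argv[1:4]])-s['position']
print('tool mm',(M.T@d*1000).round(1),'clock',round(s['clock'],2))
E
python3 to.py .52 -.287 .10
```

```text
tool mm [-26.4   0.4 106.6] clock 6.25
```

```bash
python3 -m inch '[[[1,-7,0,27,0.5],[1,-7,0,27,0.5],[1,-7,0,27,0.5],[1,-7,0,27,0.5],[1,0,0,0,0]]]' 10; python3 st.py; python3 to.py .575 -.287 .072
```

```text
clock: 6.75
position: [0.5187, -0.2891, 0.0928]
ee_rot: [-0.016, 2.849, 0.007]
force: [-0.1, 0.1, -0.8]
width: 0.617
[[-0.958, -0.012, 0.288], [-0.01, 1.0, 0.007], [-0.288, 0.003, -0.958]] q [0.213, 0.447, 0.396, 2.054, -0.693, 0.523, 2.716] tilt 0.292 roll 0.007
tool mm [-48.    1.4  36.2] clock 6.75
```

```bash
python3 -m inch '[[[1,-16,0.5,12,0],[1,-16,0.5,12,0],[1,-16,0.5,12,0],[1,0,0,0,0]]]'; python3 st.py; python3 to.py .578 -.287 .068
python3 -c "
from h import *
s=arm.observe()
d=eyes.get_image('wrist');save('w3.npy',d,s);cv2.imwrite('pics/w3.png',d['frame'])
d=eyes.get_image('side');crop(d['frame'],260,120,440,260,4.4,'pics/d3.png')"
```

```text
clock: 7.15
position: [0.5729, -0.2884, 0.0724]
ee_rot: [-0.009, 2.854, 0.008]
force: [-2.7, -0.2, -2.1]
width: 0.263
[[-0.959, -0.007, 0.284], [-0.005, 1.0, 0.006], [-0.284, 0.004, -0.959]] q [0.178, 0.539, 0.392, 1.957, -0.712, 0.532, 2.666] tilt 0.288 roll 0.006
tool mm [-3.7  1.4  5.7] clock 7.15
```

View pics/w3.png

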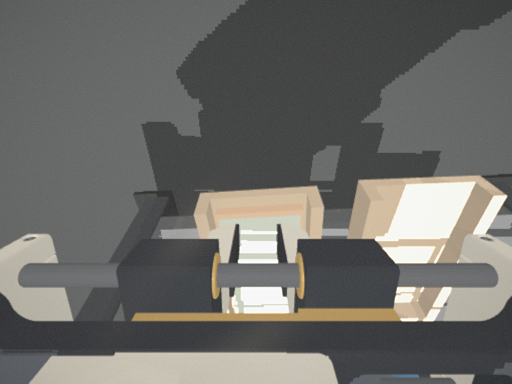

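View pics/d3.png

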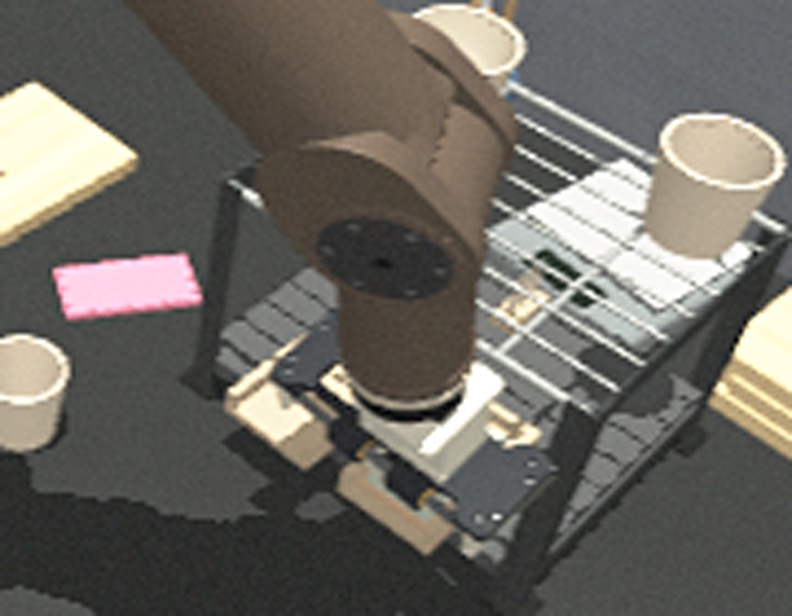

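```bash
python3 -m inch '[[[1,-3,1,2,0],[1,0,0,0,0],[1,0,0,0,0]]]'; python3 st.py; python3 to.py .577 -.287 .064
```

```text
clock: 7.55
position: [0.5728, -0.2888, 0.0727]
ee_rot: [-0.003, 2.856, 0.006]
force: [-0.2, 0.1, -0.1]
width: 0.004
[[-0.96, -0.003, 0.281], [-0.002, 1.0, 0.005], [-0.281, 0.004, -0.96]] q [0.174, 0.539, 0.397, 1.956, -0.709, 0.534, 2.659] tilt 0.285 roll 0.005
tool mm [-1.6  1.8  9.6] clock 7.55
```

```bash
python3 -m inch '[[[1,-2,2,6,0],[1,0,1,4,0]]]'; python3 -m inch '[[[1,0.5,0,3,0]]]';python3 -m inch '[[[1,1,0,3,0]]]'; python3 st.py
```

```text
clock: 7.75
position: [0.5736, -0.2883, 0.064]
ee_rot: [0.006, 2.859, 0.004]
force: [-6.4, 0.1, 1.8]
width: 0.006
clock: 7.85
position: [0.5738, -0.2885, 0.0619]
ee_rot: [0.008, 2.858, 0.004]
force: [-14.2, 6.7, 33.3]
width: 0.005
clock: 7.95
position: [0.5742, -0.289, 0.0615]
ee_rot: [0.01, 2.855, 0.005]
force: [-22.8, 9.9, 50.1]
width: 0.009
[[-0.959, 0.007, 0.283], [0.008, 1.0, 0.002], [-0.283, 0.004, -0.959]] q [0.188, 0.555, 0.376, 1.961, -0.726, 0.508, 2.666] tilt 0.286 roll 0.002
```

```bash
python3 -m inch '[[[1,0,0,-0.5,0]]]';python3 -m inch '[[[1,0,0,0,0]]]'; python3 -m inch '[[[1,0,0,0.4,0]]]'
```

```text
clock: 8.05
position: [0.5741, -0.289, 0.0633]
ee_rot: [0.011, 2.854, 0.005]
force: [-3.6, 0.2, -1.2]
width: 0.003
clock: 8.15
position: [0.5741, -0.2891, 0.064]
ee_rot: [0.012, 2.853, 0.005]
force: [-2.7, 0.4, -1.2]
width: 0.004
clock: 8.25
position: [0.5742, -0.2891, 0.0639]
ee_rot: [0.012, 2.853, 0.005]
force: [-3.6, 0.4, 0.6]
width: 0.005
```

```bash
python3 -m inch '[[[1,0.3,0,1,0]]]';python3 -m inch '[[[1,0.3,0,1,0]]]'
```

```text
clock: 8.35
position: [0.5743, -0.2892, 0.063]
ee_rot: [0.012, 2.853, 0.005]
force: [-4.4, -0.3, 4.6]
width: 0.003
clock: 8.45
position: [0.5745, -0.2893, 0.0624]
ee_rot: [0.012, 2.852, 0.005]
force: [-9.7, 3.0, 16.7]
width: 0.008
```

```bash
python3 -m inch '[[[1,4,0,-0.9,0]]]';python3 -m inch '[[[1,4,0,-0.6,0]]]';python3 -m inch '[[[1,4,0,-0.4,0]]]'
```

```text
clock: 8.55
position: [0.5723, -0.2894, 0.063]
ee_rot: [0.011, 2.849, 0.003]
force: [1.6, 0.2, 3.0]
width: 0.004
clock: 8.65
position: [0.5697, -0.2894, 0.063]
ee_rot: [0.009, 2.847, 0.002]
force: [0.6, 0.0, 1.6]
width: 0.004
clock: 8.75
position: [0.567, -0.2895, 0.0628]
ee_rot: [0.007, 2.845, 0.001]
force: [2.3, -0.0, 4.2]
width: 0.004
```

```bash
python3 -m inch '[[[1,4,0,-0.1,0]]]';python3 -m inch '[[[1,2,0,0.2,0]]]'; python3 -m inch '[[[1,4,0,-12,0]]]'; python3 -c "
from h import *
s=arm.observe()
d=eyes.get_image('wrist');save('w4.npy',d,s);crop(d['frame'],150,160,350,310,4,'pics/w4.png')"
```

```text
clock: 8.85
position: [0.5645, -0.2898, 0.0626]
ee_rot: [0.006, 2.842, -0.001]
force: [2.9, 1.5, 8.1]
width: 0.006
clock: 8.95
position: [0.5639, -0.29, 0.0628]
ee_rot: [0.005, 2.84, -0.002]
force: [1.5, -0.4, 6.1]
width: 0.003
clock: 9.05
position: [0.5563, -0.2892, 0.0723]
ee_rot: [0.004, 2.841, -0.0]
force: [-0.7, -0.1, 0.2]
width: 0.007
```

View pics/w4.png

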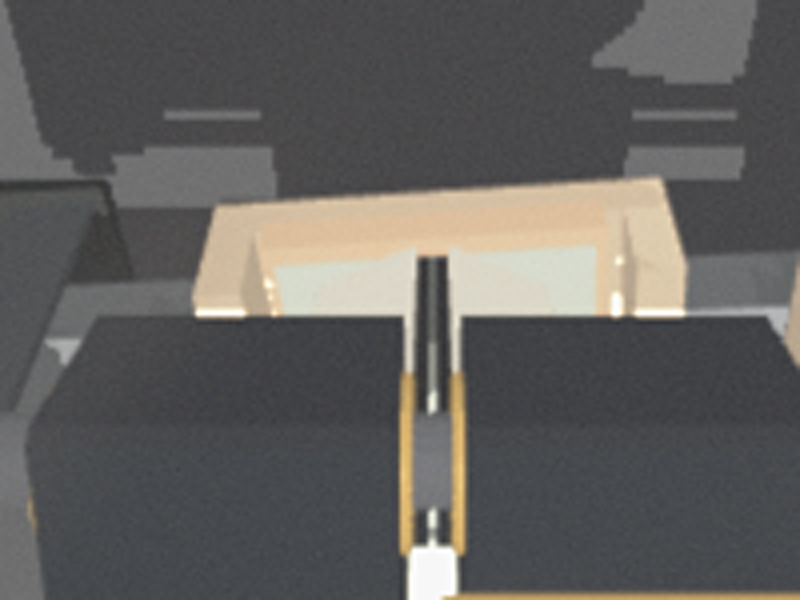

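```bash
python3 st.py; python3 -m inch '[[[1,-11,0,3,0],[1,-11,1,3,0],[1,0,1,3,0]]]'; python3 to.py .577 -.288 .0630
```

```text
[[-0.955, 0.004, 0.297], [0.004, 1.0, -0.002], [-0.297, -0.001, -0.955]] q [0.222, 0.508, 0.347, 2.003, -0.707, 0.488, 2.677] tilt 0.302 roll -0.002
clock: 9.4
position: [0.5755, -0.2902, 0.0718]
ee_rot: [0.017, 2.845, -0.002]
force: [-12.5, -1.0, 4.6]
width: 0.004
tool mm [1.2 2.3 8.8] clock 9.4
```

```bash
python3 -m inch '[[[1,0,1,2,0]]]'; python3 to.py .577 -.288 .0630
```

```text
clock: 9.5
position: [0.5751, -0.2899, 0.069]
ee_rot: [0.02, 2.847, -0.002]
force: [-4.5, -0.0, 1.8]
width: 0.004
tool mm [-0.   1.9  6.3] clock 9.5
```

```bash
python3 -m inch '[[[1,3,1,2.5,0]]]';python3 -m inch '[[[1,1.5,1,2.5,0]]]';python3 -m inch '[[[1,1,0,1,0]]]'
```

```text
clock: 9.6
position: [0.5736, -0.2888, 0.0653]
ee_rot: [0.02, 2.848, -0.002]
force: [0.8, -0.1, -0.1]
width: 0.004
clock: 9.7
position: [0.5735, -0.2878, 0.0623]
ee_rot: [0.019, 2.848, -0.003]
force: [-6.3, -0.6, 20.0]
width: 0.006
clock: 9.8
position: [0.5745, -0.2883, 0.0622]
ee_rot: [0.018, 2.845, -0.004]
force: [-6.4, 1.8, 22.2]
width: 0.009
```

```bash
python3 -m inch '[[[1,4,0,-0.6,0]]]';python3 -m inch '[[[1,4,0,-0.1,0]]]';python3 -m inch '[[[1,4,0,-0.1,0]]]';python3 -m inch '[[[1,4,0,-0.1,0]]]'
```

```text
clock: 9.9
position: [0.5731, -0.2884, 0.0629]
ee_rot: [0.017, 2.841, -0.006]
force: [2.0, -0.4, 4.8]
width: 0.003
clock: 10.0
position: [0.5715, -0.2884, 0.0629]
ee_rot: [0.015, 2.838, -0.007]
force: [1.6, -0.4, 4.8]
width: 0.006
clock: 10.1
position: [0.5698, -0.2884, 0.0628]
ee_rot: [0.013, 2.835, -0.009]
force: [2.7, -0.2, 6.4]
width: 0.006
clock: 10.2
position: [0.5681, -0.2885, 0.0628]
ee_rot: [0.011, 2.832, -0.01]
force: [1.2, -0.1, 6.6]
width: 0.005
```

Dragging at about 6 N; continue the stroke.

```bash
python3 -m inch '[[[1,6,0,-0.5,0]]]';python3 -m inch '[[[1,6,0,-0.5,0]]]';python3 -m inch '[[[1,4,0,-0.1,0]]]';python3 st.py
```

```text
clock: 10.3
position: [0.5649, -0.2885, 0.0628]
ee_rot: [0.009, 2.828, -0.012]
force: [2.8, -0.2, 8.0]
width: 0.003
clock: 10.4
position: [0.5616, -0.2887, 0.0628]
ee_rot: [0.007, 2.824, -0.014]
force: [2.9, -0.8, 8.3]
width: 0.005
clock: 10.5
position: [0.5598, -0.289, 0.0629]
ee_rot: [0.006, 2.82, -0.016]
force: [2.2, 0.1, 5.9]
width: 0.006
[[-0.949, 0.006, 0.316], [0.002, 1.0, -0.012], [-0.316, -0.01, -0.949]] q [0.271, 0.517, 0.271, 2.018, -0.715, 0.42, 2.685] tilt 0.321 roll -0.012
```

```bash
python3 -m inch '[[[1,4,0,-10,0]]]'; python3 -c "
from h import *
s=arm.observe()
d=eyes.get_image('wrist');save('w5.npy',d,s);crop(d['frame'],150,160,350,310,4,'pics/w5.png')"
```

```text
clock: 10.6
position: [0.5534, -0.2881, 0.0707]
ee_rot: [0.004, 2.821, -0.014]
force: [0.0, 0.2, -0.4]
width: 0.008
```

View pics/w5.png

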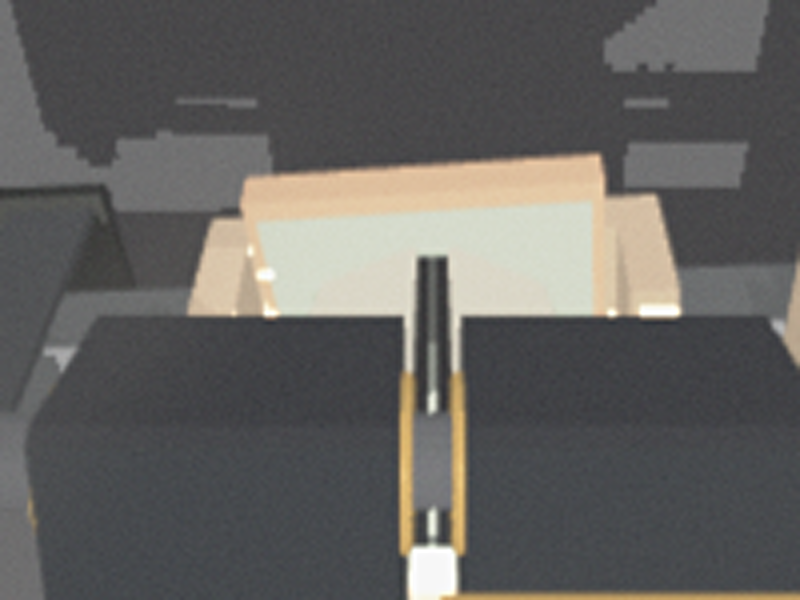

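```bash
python3 - <<'E'
from h import *
W=load("w5.npy");c=cam(W['d'],W['st'])
for q,z in [((245,178),.053),((600,156),.053),((250,198),.06),((603,178),.06),((258,220),.06),((592,203),.06)]:
    print(q,onz(c,((q[0]+.5)/4-.5+150,(q[1]+.5)/4-.5+160),z).round(4))
E
python3 to.py .576 -.287 .071
```

```text
(245, 178) [ 0.5404 -0.3198  0.053 ]
(600, 156) [ 0.5355 -0.2596  0.053 ]
(250, 198) [ 0.539  -0.3177  0.06  ]
(603, 178) [ 0.5345 -0.26    0.06  ]
(258, 220) [ 0.5438 -0.3169  0.06  ]
(592, 203) [ 0.5398 -0.2613  0.06  ]
tool mm [-22.    1.9   8.6] clock 10.65
```

```bash
python3 -m inch '[[[1,-12,1,3.5,0],[1,-12,1,4,0]]]'; python3 -m inch '[[[1,1.5,0,5,0]]]'; python3 -m inch '[[[1,1,0,2.5,0]]]'; python3 -m inch '[[[1,1,0,1,0]]]'
```

```text
clock: 10.85
position: [0.5773, -0.2872, 0.0731]
ee_rot: [0.009, 2.821, -0.015]
force: [-14.9, 0.1, 3.6]
width: 0.004
clock: 10.95
position: [0.5771, -0.2875, 0.0673]
ee_rot: [0.012, 2.823, -0.014]
force: [-10.3, 1.3, 3.3]
width: 0.009
clock: 11.05
position: [0.5767, -0.2874, 0.0635]
ee_rot: [0.013, 2.825, -0.014]
force: [-3.9, 0.2, 2.0]
width: 0.008
clock: 11.15
position: [0.5769, -0.2875, 0.0623]
ee_rot: [0.014, 2.825, -0.014]
force: [-11.5, 4.6, 27.0]
width: 0.009
```

```bash
python3 -m inch '[[[1,4,0,-0.8,0],[1,5,0,-0.4,0]]]';python3 -m inch '[[[1,6,0,-0.5,0],[1,6,0,-0.5,0]]]';python3 -m inch '[[[1,6,0,-0.5,0],[1,6,0,-0.5,0]]]'
```

```text
clock: 11.35
position: [0.574, -0.2877, 0.0629]
ee_rot: [0.012, 2.818, -0.017]
force: [2.7, 0.1, 6.5]
width: 0.003
clock: 11.55
position: [0.5695, -0.288, 0.0629]
ee_rot: [0.007, 2.81, -0.022]
force: [3.1, -0.1, 8.1]
width: 0.003
clock: 11.75
position: [0.5652, -0.2884, 0.063]
ee_rot: [0.003, 2.801, -0.026]
force: [3.3, 0.2, 8.3]
width: 0.006
```

```bash
python3 -m inch '[[[1,6,0,-0.5,0],[1,4,0,-0.3,0]]]';python3 -m inch '[[[1,2,0,-8,0]]]'; python3 st.py; python3 to.py .577 -.287 .072
```

```text
clock: 11.95
position: [0.5622, -0.2888, 0.0632]
ee_rot: [-0.001, 2.793, -0.03]
force: [2.5, -0.0, 5.5]
width: 0.007
clock: 12.05
position: [0.5588, -0.288, 0.0696]
ee_rot: [-0.003, 2.793, -0.029]
force: [-0.1, 0.1, 0.9]
width: 0.005
[[-0.94, 0.002, 0.341], [-0.005, 1.0, -0.02], [-0.341, -0.02, -0.94]] q [0.32, 0.494, 0.204, 2.039, -0.697, 0.377, 2.68] tilt 0.348 roll -0.021
tool mm [-17.9   1.    4. ] clock 12.05
```

```bash
python3 -m inch '[[[1,-11,1,4,0],[1,-11,1,4,0]]]'; python3 -m inch '[[[1,1.5,0,4,0]]]'; python3 -m inch '[[[1,1,0,2.5,0]]]'; python3 -m inch '[[[1,1,0,1,0]]]'
```

```text
clock: 12.25
position: [0.5808, -0.2865, 0.0693]
ee_rot: [0.004, 2.797, -0.027]
force: [-49.5, 6.1, 21.2]
width: 0.006
clock: 12.35
position: [0.5789, -0.287, 0.0639]
ee_rot: [0.009, 2.801, -0.026]
force: [-9.8, 0.3, 3.2]
width: 0.003
clock: 12.45
position: [0.5792, -0.2872, 0.062]
ee_rot: [0.012, 2.8, -0.026]
force: [-22.7, 10.6, 51.2]
width: 0.004
clock: 12.55
position: [0.5792, -0.2872, 0.0623]
ee_rot: [0.015, 2.799, -0.025]
force: [-16.5, 6.5, 31.0]
width: 0.005
```

```bash
python3 -m inch '[[[1,4,0,-0.9,0],[1,5,0,-0.4,0]]]';python3 -m inch '[[[1,6,0,-0.5,0],[1,6,0,-0.5,0],[1,6,0,-0.5,0]]]';python3 -m inch '[[[1,6,0,-0.5,0],[1,6,0,-0.5,0]]]'
```

```text
clock: 12.75
position: [0.5755, -0.2872, 0.0632]
ee_rot: [0.013, 2.793, -0.027]
force: [1.4, -0.3, 6.4]
width: 0.007
clock: 13.05
position: [0.5686, -0.2876, 0.0632]
ee_rot: [0.007, 2.781, -0.033]
force: [2.3, 0.4, 8.9]
width: 0.007
clock: 13.25
position: [0.5644, -0.288, 0.0632]
ee_rot: [0.003, 2.772, -0.038]
force: [3.2, 0.0, 8.2]
width: 0.003
```

```bash
python3 -m inch '[[[1,3,0,-8,0],[1,6,0,-10,0]]]'; python3 st.py; python3 -c "
from h import *
s=arm.observe()
d=eyes.get_image('wrist');save('w6.npy',d,s);crop(d['frame'],150,130,350,280,4,'pics/w6.png')"
```

```text
clock: 13.45
position: [0.5516, -0.2864, 0.0767]
ee_rot: [-0.0, 2.772, -0.036]
force: [-0.3, -1.2, 0.0]
width: 0.005
[[-0.932, 0.004, 0.361], [-0.005, 1.0, -0.025], [-0.361, -0.025, -0.932]] q [0.368, 0.467, 0.147, 2.066, -0.684, 0.343, 2.677] tilt 0.37 roll -0.027
```

View pics/w6.png

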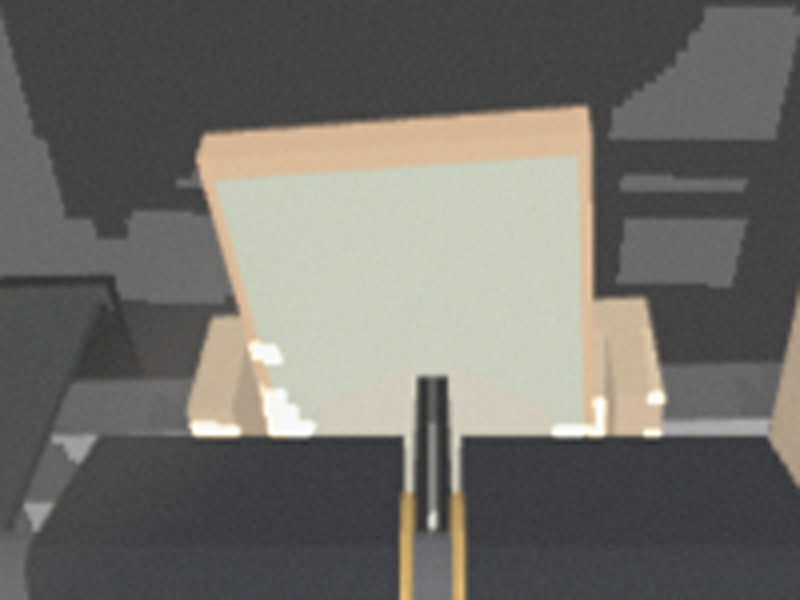

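```bash
python3 - <<'E'
from h import *
W=load("w6.npy");c=cam(W['d'],W['st'])
for q,z in [((203,135),.053),((588,107),.053),((199,157),.06),((590,132),.06),((595,425),.06),((240,315),.06),((595,300),.069)]:
    print(q,onz(c,((q[0]+.5)/4-.5+150,(q[1]+.5)/4-.5+130),z).round(4))
E
```

```text
(203, 135) [ 0.5104 -0.3226  0.053 ]
(588, 107) [ 0.5045 -0.2624  0.053 ]
(199, 157) [ 0.5098 -0.3218  0.06  ]
(590, 132) [ 0.5045 -0.2627  0.06  ]
(595, 425) [ 0.5691 -0.2561  0.06  ]
(240, 315) [ 0.5425 -0.3193  0.06  ]
(595, 300) [ 0.5299 -0.2605  0.069 ]
```

```bash
python3 -m inch '[[[1,-9,-1,2.5,-1],[1,-9,-1,2.5,-1]]]'; python3 st.py; python3 to.py .571 -.289 .064
```

```text
clock: 13.7
position: [0.568, -0.2887, 0.0796]
ee_rot: [-0.048, 2.773, -0.045]
force: [0.3, -0.1, 0.6]
width: 0.004
[[-0.933, -0.028, 0.36], [-0.04, 0.999, -0.025], [-0.359, -0.038, -0.933]] q [0.344, 0.481, 0.166, 2.028, -0.656, 0.366, 2.669] tilt 0.368 roll -0.027
tool mm [ 2.8  0.3 15.7] clock 13.7
```

```bash
python3 -m inch '[[[1,1.5,0,8,-1],[1,0.5,0,4.5,-1]]]'; python3 st.py; python3 to.py .571 -.289 .064
```

```text
clock: 13.9
position: [0.5737, -0.2887, 0.0671]
ee_rot: [-0.105, 2.771, -0.056]
force: [-0.8, -0.2, 0.6]
width: 0.006
[[-0.93, -0.066, 0.361], [-0.08, 0.996, -0.026], [-0.358, -0.053, -0.932]] q [0.38, 0.505, 0.111, 2.023, -0.636, 0.332, 2.69] tilt 0.37 roll -0.028
tool mm [3.6 0.  1.9] clock 13.9
```

```bash
python3 -m inch '[[[1,3.5,0,2,0]]]'; python3 -m inch '[[[1,1,0,2,0]]]';  python3 -m inch '[[[1,0.5,0,1,0]]]'
```

```text
clock: 14.0
position: [0.5717, -0.2887, 0.0631]
ee_rot: [-0.107, 2.771, -0.056]
force: [2.2, 0.7, 12.3]
width: 0.005
clock: 14.1
position: [0.5729, -0.2893, 0.0623]
ee_rot: [-0.107, 2.767, -0.057]
force: [-9.8, 4.2, 37.7]
width: 0.007
clock: 14.2
position: [0.5741, -0.29, 0.0629]
ee_rot: [-0.107, 2.764, -0.059]
force: [-4.3, 2.8, 16.9]
width: 0.003
```

```bash
python3 -m inch '[[[1,5,0,-0.6,0],[1,6,0,-0.5,0],[1,6,0,-0.5,0]]]'; python3 -m inch '[[[1,6,0,-0.5,0],[1,6,0,-0.5,0]]]'; python3 -c "
from h import *
s=arm.observe()
d=eyes.get_image('wrist');save('w7.npy',d,s);crop(d['frame'],150,110,350,260,4,'pics/w7.png')"
```

```text
clock: 14.5
position: [0.5641, -0.2928, 0.0632]
ee_rot: [-0.109, 2.751, -0.065]
force: [4.1, 3.8, 11.0]
width: 0.001
clock: 14.7
position: [0.555, -0.2936, 0.0618]
ee_rot: [-0.11, 2.745, -0.067]
force: [-0.4, -0.3, -0.2]
width: 0.002
```

View pics/w7.png

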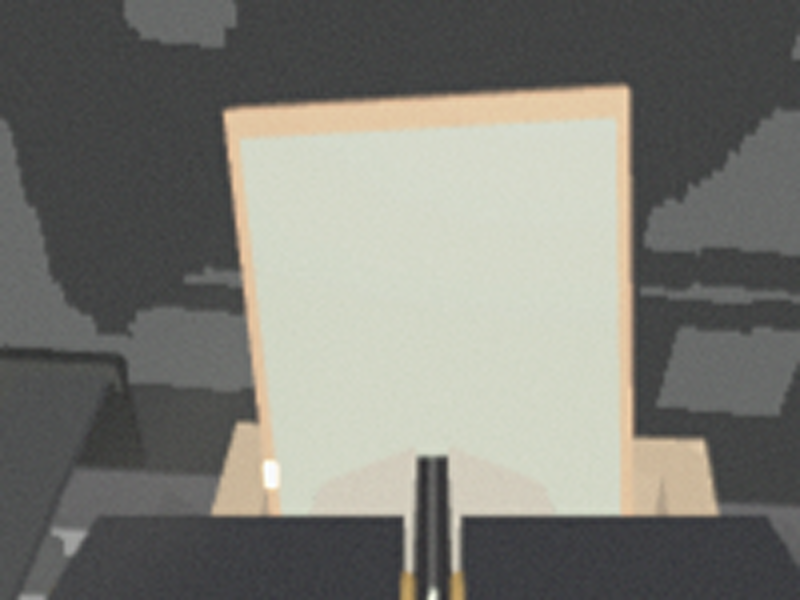

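```bash
python3 - <<'E'
from h import *
def go(n,pts,x0,y0):
    W=load(n);K,Rm,t=cam(W['d'],W['st']);o=-Rm.T@t
    P=[Rm.T@np.linalg.inv(K)@np.array([(q[0]+.5)/4-.5+x0,(q[1]+.5)/4-.5+y0,1]) for q in pts]
    k=.06/np.linalg.norm(P[0]-P[1]); print(n,[(o+k*p).round(4) for p in P], W['st']['position'].round(4))
    c=(K,Rm,t)
    for q in pts: print([onz(c,((q[0]+.5)/4-.5+x0,(q[1]+.5)/4-.5+y0),z).round(4) for z in (.045,.053,.06)])
go('w6.npy',[(199,157),(590,132)],150,130)
go('w7.npy',[(225,108),(630,87)],150,110)
c=load('w7.npy');W=c;c=cam(W['d'],W['st'])
print(proj(c,[[.5562,-.3288,.069],[.5503,-.2467,.069]]), [((235,424)[0]/4+150,424/4+110),(705/4+150,440/4+110)])
E
```

```text
w6.npy [array([ 0.51  , -0.3219,  0.0597]), array([ 0.5072, -0.2621,  0.0558])] [ 0.5516 -0.2864  0.0767]
[array([ 0.5201, -0.3262,  0.045 ]), array([ 0.5146, -0.3239,  0.053 ]), array([ 0.5098, -0.3218,  0.06  ])]
[array([ 0.5142, -0.2605,  0.045 ]), array([ 0.509 , -0.2617,  0.053 ]), array([ 0.5045, -0.2627,  0.06  ])]
w7.npy [array([ 0.4985, -0.3294,  0.0372]), array([ 0.492 , -0.27  ,  0.0314])] [ 0.555  -0.2936  0.0618]
[array([ 0.494 , -0.3275,  0.045 ]), array([ 0.4894, -0.3255,  0.053 ]), array([ 0.4854, -0.3238,  0.06  ])]
[array([ 0.4851, -0.2724,  0.045 ]), array([ 0.4811, -0.2738,  0.053 ]), array([ 0.4775, -0.275 ,  0.06  ])]
[[201.44303798 241.25132695]
 [331.50854367 247.49728189]] [(208.75, 216.0), (326.25, 220.0)]
```

```bash
python3 -m inch '[[[1,-20,-1,6,0]]]'; python3 -c "
from h import *
s=arm.observe()
d=eyes.get_image('wrist');save('w8.npy',d,s);crop(d['frame'],150,60,350,260,4,'pics/w8.png')
d=eyes.get_image('side');crop(d['frame'],290,180,400,270,7,'pics/d8.png')"
```

```text
clock: 14.85
position: [0.568, -0.2935, 0.0626]
ee_rot: [-0.103, 2.753, -0.061]
force: [-4.6, 3.6, 10.7]
width: 0.001
```

View pics/w8.png

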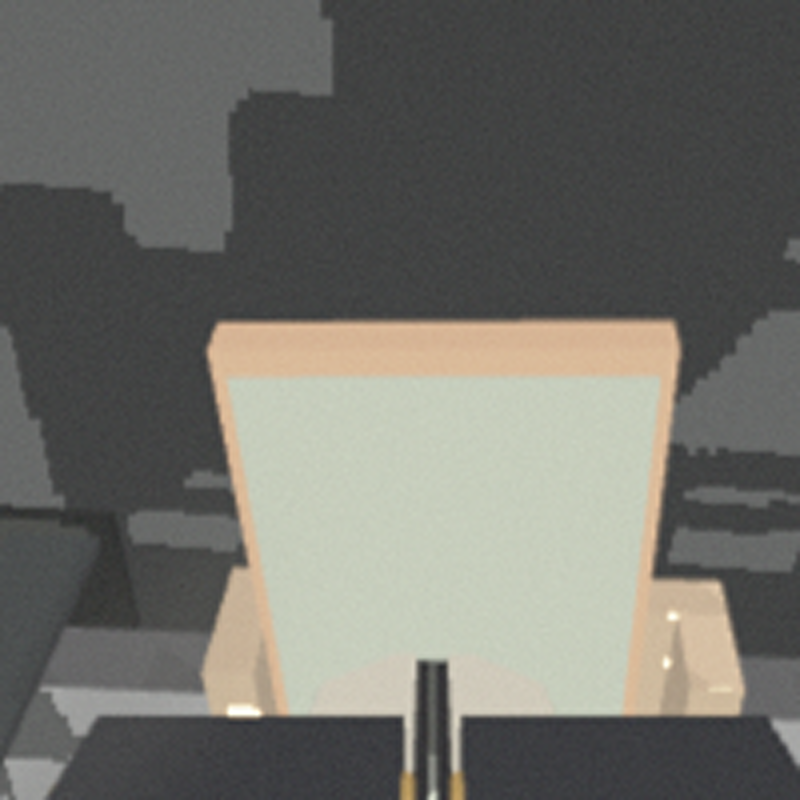

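View pics/d8.png

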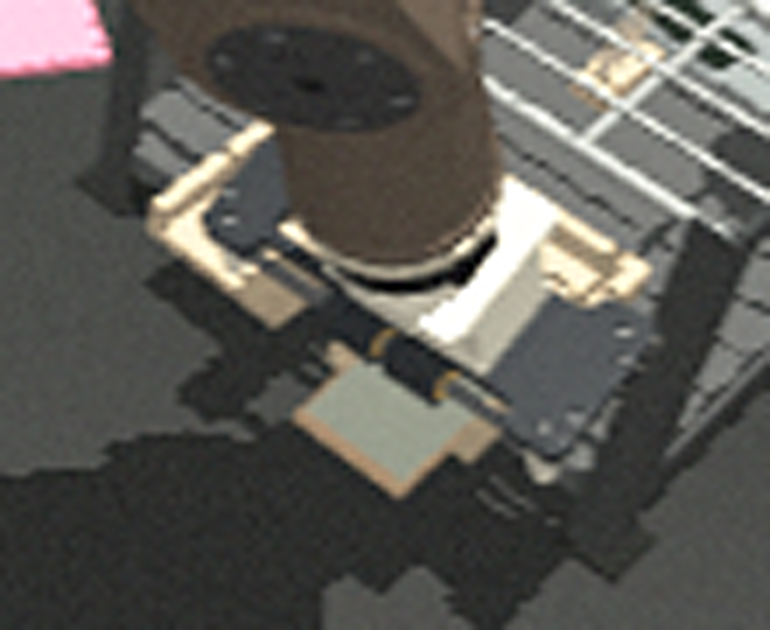

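```bash
python3 - <<'E'
from h import *
W=load('w8.npy');c=cam(W['d'],W['st'])
for q,z in [((208,350),.06),((680,350),.06),((217,323),.053),((675,321),.053),((287,712),.06),((627,712),.06),((235,570),.069),((722,582),.069),((205,670),.069),((743,690),.069)]:
    print(q,z,onz(c,((q[0]+.5)/4-.5+150,(q[1]+.5)/4-.5+60),z).round(4))
E
```

```text
(208, 350) 0.06 [ 0.5051 -0.3262  0.06  ]
(680, 350) 0.06 [ 0.4992 -0.2666  0.06  ]
(217, 323) 0.053 [ 0.5051 -0.3266  0.053 ]
(675, 321) 0.053 [ 0.499  -0.2664  0.053 ]
(287, 712) 0.06 [ 0.5754 -0.3176  0.06  ]
(627, 712) 0.06 [ 0.5678 -0.2608  0.06  ]
(235, 570) 0.069 [ 0.5349 -0.3226  0.069 ]
(722, 582) 0.069 [ 0.5293 -0.2555  0.069 ]
(205, 670) 0.069 [ 0.5563 -0.3283  0.069 ]
(743, 690) 0.069 [ 0.5504 -0.2473  0.069 ]
```

```bash
python3 -m inch '[[[1,-3,0,-8,0]]]'; python3 -m inch '[[[0,0,0,-10,0],[0,8,0,-6,0]]]' 10; python3 st.py;python3 to.py .536 -.293 .085
```

```text
clock: 15.05
position: [0.574, -0.2925, 0.0713]
ee_rot: [-0.108, 2.747, -0.064]
force: [0.1, -0.3, 0.2]
width: 0.008
clock: 15.25
position: [0.5604, -0.2925, 0.0841]
ee_rot: [-0.109, 2.747, -0.064]
force: [0.3, 0.5, -0.1]
width: 0.133
[[-0.921, -0.068, 0.383], [-0.085, 0.996, -0.03], [-0.379, -0.06, -0.923]] q [0.46, 0.462, 0.035, 2.048, -0.575, 0.315, 2.66] tilt 0.393 roll -0.032
tool mm [ 22.2   1.1 -10.1] clock 15.25
```

```bash
python3 -m inch '[[[0,11,0.5,-4,0],[0,11,0.5,-4,-0.3],[0,0,0,0,-0.3],[0,0,0,0,0],[0,0,0,0,0],[0,0,0,0,0],[0,0,0,0,0]]]'; python3 st.py;python3 to.py .536 -.293 .0525; python3 -c "
from h import *
s=arm.observe()
d=eyes.get_image('wrist');save('w9.npy',d,s);crop(d['frame'],110,60,400,280,2.7,'pics/w9.png')"
```

```text
clock: 15.95
position: [0.5313, -0.2941, 0.0829]
ee_rot: [-0.12, 2.749, -0.068]
force: [0.2, 0.6, 0.3]
width: 0.739
[[-0.922, -0.075, 0.381], [-0.093, 0.995, -0.031], [-0.377, -0.064, -0.924]] q [0.534, 0.438, -0.023, 2.099, -0.559, 0.289, 2.685] tilt 0.391 roll -0.033
tool mm [ 7.   2.7 29.9] clock 15.95
```

View pics/w9.png

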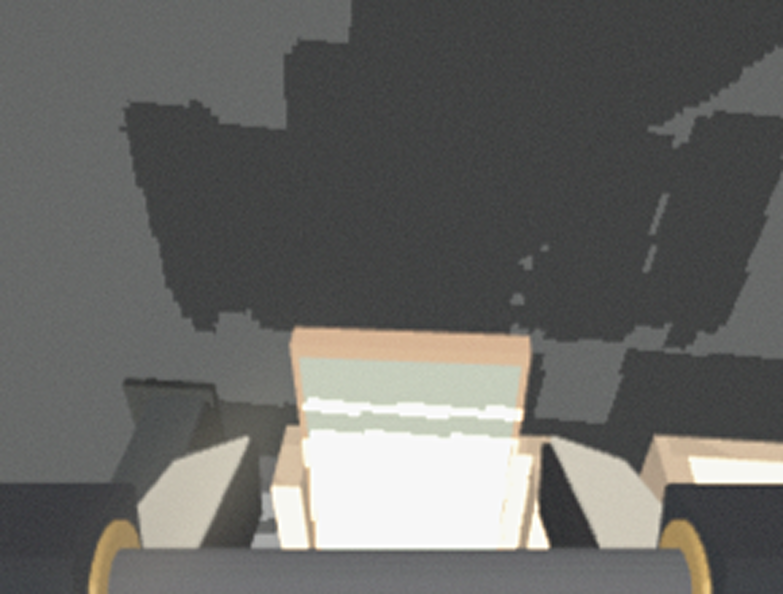

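```bash
python3 -m inch '[[[0,2.3,1,6,0],[0,2.3,1,9,0],[0,2.3,1,9,0]]]'; python3 to.py .536 -.293 .0525
```

```text
clock: 16.3
position: [0.5354, -0.2923, 0.0573]
ee_rot: [-0.122, 2.747, -0.07]
force: [-0.6, 0.2, 0.1]
width: 0.993
tool mm [ 1.3 -0.4  4.7] clock 16.3
```

```bash
python3 -m inch '[[[0,1.5,0,5,0],[0,0.3,0,0.5,0]]]'; python3 to.py .536 -.293 .0525; python3 -m inch '[[[1,0,0,0,0],[1,0,0,0,0],[1,0,0,0,0],[1,0,0,0,0],[1,0,0,0,0],[1,0,0,0,0]]]' 3;python3 to.py .536 -.293 .0525;  python3 -c "
from h import *
s=arm.observe()
d=eyes.get_image('wrist');save('w10.npy',d,s);crop(d['frame'],110,60,400,280,2.7,'pics/w10.png')"
```

```text
clock: 16.5
position: [0.5351, -0.2919, 0.0487]
ee_rot: [-0.122, 2.75, -0.067]
force: [0.1, -0.3, -0.4]
width: 1.003
tool mm [-2.2 -1.5 -3.1] clock 16.5
clock: 17.1
position: [0.535, -0.2922, 0.049]
ee_rot: [-0.121, 2.749, -0.067]
force: [-0.4, -0.5, -0.2]
width: 0.653
tool mm [-2.1 -1.1 -2.9] clock 17.1
```

View pics/w10.png

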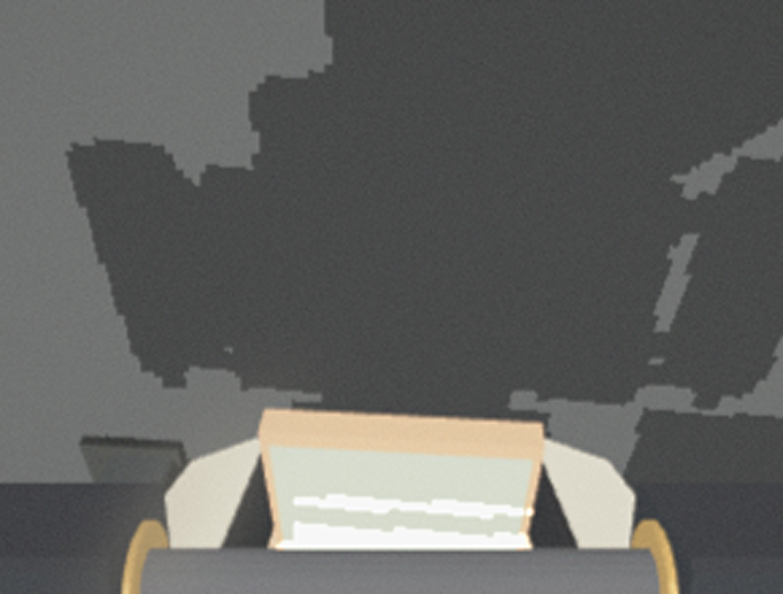

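```bash
python3 -m inch '[[[0,0,0,0,0],[0,0,0,0,0]]]'; python3 to.py .536 -.293 .0525; python3 -m inch '[[[0.3,-1,0,-3.2,0],[0.3,0,0,0,0]]]'; python3 to.py .536 -.293 .0525
```

```text
clock: 17.35
position: [0.5351, -0.2922, 0.0491]
ee_rot: [-0.122, 2.749, -0.067]
force: [-0.1, 0.1, -0.2]
width: 0.78
tool mm [-2.  -1.1 -2.8] clock 17.35
clock: 17.55
position: [0.535, -0.292, 0.0528]
ee_rot: [-0.122, 2.749, -0.067]
force: [-0.0, 0.4, 0.1]
width: 0.716
tool mm [-0.7 -1.1  0.7] clock 17.55
```

Now close lightly and lift a little to set the lean.

```bash
python3 -m inch '[[[1,0,-0.5,0,0],[1,0,0,0,0],[1,0,0,0,0]]]' 3; python3 -m inch '[[[1,-1,0,-2.5,0],[1,-1,0,-2.5,0],[1,-1,0,-2.5,0]]]'; python3 st.py; python3 -c "
from h import *
s=arm.observe()
d=eyes.get_image('wrist');save('w11.npy',d,s);crop(d['frame'],110,160,400,280,2.7,'pics/w11.png')"
```

```text
clock: 17.85
position: [0.535, -0.2925, 0.053]
ee_rot: [-0.122, 2.749, -0.067]
force: [0.1, 0.6, -0.1]
width: 0.654
clock: 18.15
position: [0.5344, -0.2918, 0.061]
ee_rot: [-0.121, 2.75, -0.066]
force: [1.5, -0.4, -0.3]
width: 0.653
[[-0.922, -0.076, 0.38], [-0.094, 0.995, -0.03], [-0.376, -0.063, -0.924]] q [0.572, 0.48, -0.082, 2.106, -0.551, 0.233, 2.682] tilt 0.39 roll -0.032
```

View pics/w11.png

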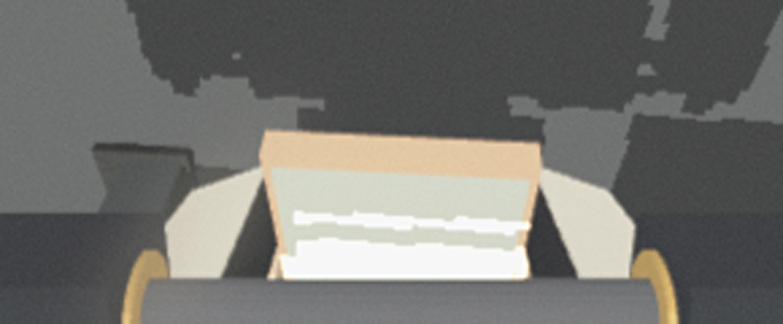

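```bash
cat > tl.py <<'E'
from h import *
W=load('w11.npy');c=cam(W['d'],W['st'])
print('meas top/bottom', [(q[0]/2.7+110-.3,q[1]/2.7+160-.3) for q in [(262,132),(540,146),(262,155),(541,170),(283,285)]])
yaw=.1
for phi,dz in [(0,0),(0,.008),(.04,.008),(.08,.008),(.12,.008),(.08,.004)]:
    F=[]
    for (l,w,h) in [(-.0315,-.03,0),(-.0315,.03,0),(-.0315,-.03,.007),(-.0315,.03,.007)]:
        # l along tile from pivot ; pitch nose-down (far end lower) => near end up
        x=l*np.cos(phi)+(h-.0035)*np.sin(phi); z=-l*np.sin(phi)+(h-.0035)*np.cos(phi)
        F.append([.5335+x*np.cos(yaw)-w*np.sin(yaw), -.2930+x*np.sin(yaw)+w*np.cos(yaw), .0565+dz+z])
    print(phi,dz,proj(c,F).round(1).tolist())
E
python3 tl.py
```

```text
meas top/bottom [(206.737037037037, 208.58888888888887), (309.7, 213.77407407407406), (206.737037037037, 217.10740740740738), (310.0703703703703, 222.66296296296295), (214.5148148148148, 265.25555555555553)]
0 0 [[205.6, 189.6], [304.8, 191.8], [203.1, 197.1], [305.7, 199.6]]
0 0.008 [[202.7, 198.2], [305.8, 200.8], [200.0, 206.4], [306.8, 209.2]]
0.04 0.008 [[202.2, 199.5], [306.0, 202.1], [199.5, 208.1], [306.9, 211.0]]
0.08 0.008 [[201.7, 200.9], [306.2, 203.5], [199.1, 209.9], [307.1, 212.9]]
0.12 0.008 [[201.2, 202.3], [306.4, 205.0], [198.6, 211.8], [307.2, 214.9]]
0.08 0.004 [[203.2, 196.4], [305.7, 198.8], [200.7, 205.1], [306.5, 207.9]]
```

```bash
python3 -m inch '[[[1,0,0,0,0],[1,-1,0,-3,0],[1,-2,0,-5,0],[1,-4,0,-9,0],[1,0,0,-14,0]]]' 25; python3 -m inch '[[[1,10,0,-25,0],[1,20,0,-25,0],[1,30,0,-25,0],[1,30,0,-20,0]]]'; python3 st.py; python3 -c "
from h import *
s=arm.observe()
d=eyes.get_image('wrist');save('w12.npy',d,s);cv2.imwrite('pics/w12.png',d['frame'])
d=eyes.get_image('side');save('d12.npy',d,s);crop(d['frame'],250,120,400,270,5,'pics/d12.png')"
```

```text
clock: 18.7
position: [0.5286, -0.2894, 0.0935]
ee_rot: [-0.122, 2.751, -0.064]
force: [0.1, 0.4, -1.4]
width: 0.648
clock: 19.1
position: [0.4103, -0.2942, 0.1544]
ee_rot: [-0.132, 2.746, -0.069]
force: [-0.3, -1.0, -1.0]
width: 0.648
[[-0.92, -0.083, 0.383], [-0.102, 0.994, -0.03], [-0.379, -0.066, -0.923]] q [0.803, 0.199, -0.147, 2.225, -0.463, 0.426, 2.726] tilt 0.393 roll -0.032
```

View pics/w12.png

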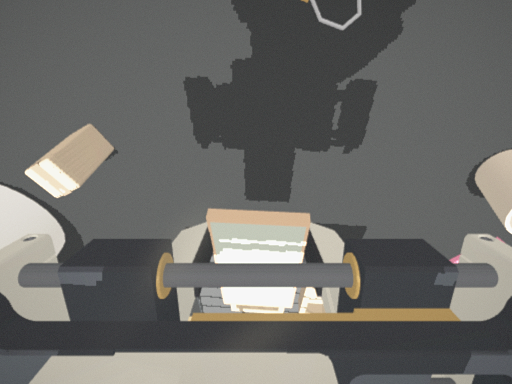

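View pics/d12.png

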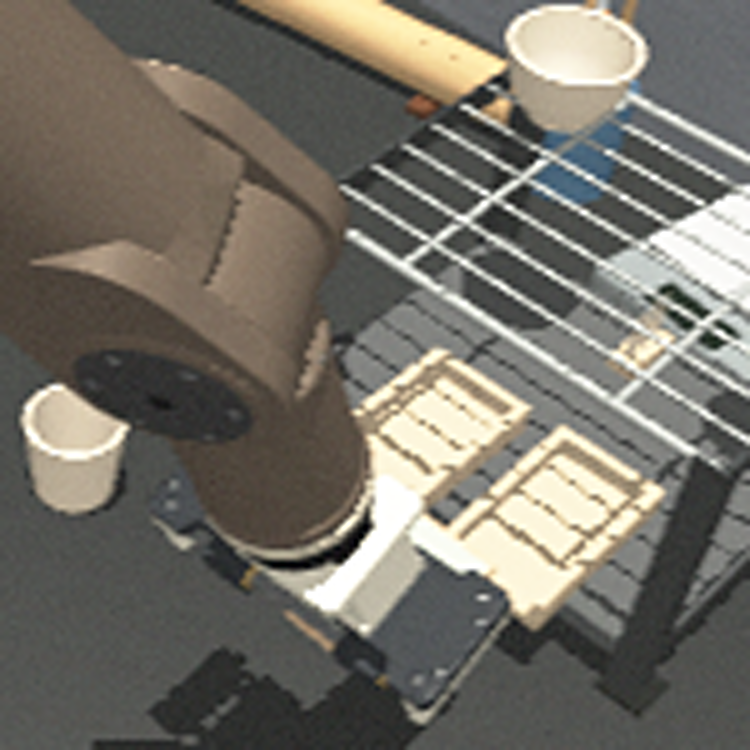

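```bash
python3 -m inch '[[[1,-10,10,-25,0],[1,-10,25,-20,0],[1,-13,35,0,0],[1,-13,40,0,0],[1,-13,40,0,0],[1,-13,40,0,0],[1,-13,40,0,0],[1,-13,40,0,0],[1,-13,40,0,0],[1,-13,40,0,0],[1,-13,40,0,0],[1,-13,40,0,0]]]'; python3 st.py
```

```text
clock: 20.4
position: [0.5018, 0.1515, 0.2391]
ee_rot: [-0.086, 2.726, -0.092]
force: [0.7, -0.5, -1.5]
width: 0.651
[[-0.914, -0.047, 0.403], [-0.074, 0.996, -0.052], [-0.399, -0.078, -0.914]] q [0.038, 0.134, -0.676, 2.081, 0.571, 0.72, 0.623] tilt 0.415 roll -0.057
```

```bash
python3 -m inch '[[[1,0,20,0,0],[1,0,0,0,0]]]'; python3 st.py; python3 -c "
from h import *
s=arm.observe()
d=eyes.get_image('wrist');save('w13.npy',d,s);cv2.imwrite('pics/w13.png',d['frame'])
for n in ('side','scene'):
    d=eyes.get_image(n);save(n+'13.npy',d,s);cv2.imwrite('pics/%s13.png'%n,d['frame'])"
```

```text
clock: 20.6
position: [0.5017, 0.1798, 0.2402]
ee_rot: [-0.095, 2.721, -0.086]
force: [-0.6, -0.3, -2.0]
width: 0.646
[[-0.912, -0.054, 0.408], [-0.079, 0.996, -0.046], [-0.403, -0.074, -0.912]] q [-0.017, 0.156, -0.69, 2.059, 0.605, 0.747, 0.548] tilt 0.42 roll -0.05
```

View pics/w13.png

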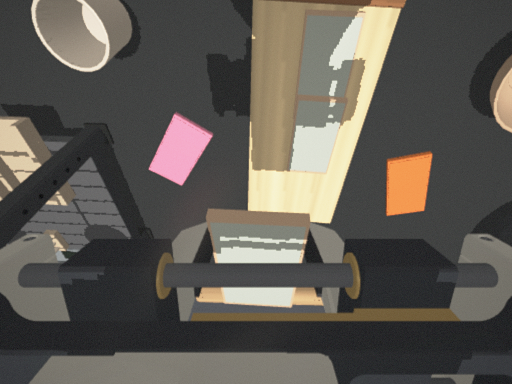

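View pics/side13.png

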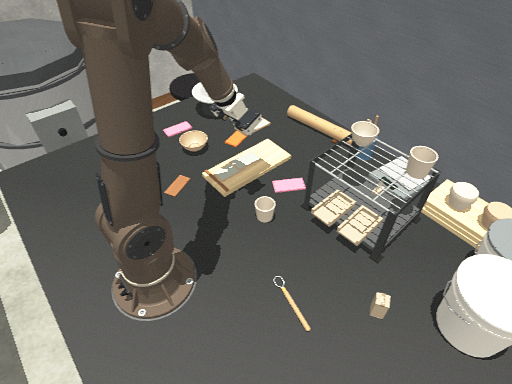

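View pics/scene13.png

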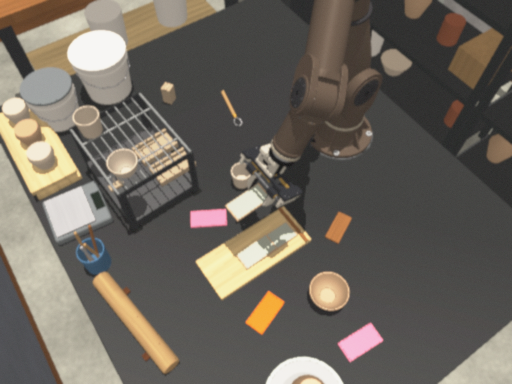

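```bash
python3 - <<'E'
from h import *
f=load('w13.npy')['d']['frame']
crop(f,195,195,325,315,6,'pics/w13a.png'); crop(f,275,0,385,180,3.3,'pics/w13b.png')
E
```

```text
(no output)
```

View pics/w13a.png

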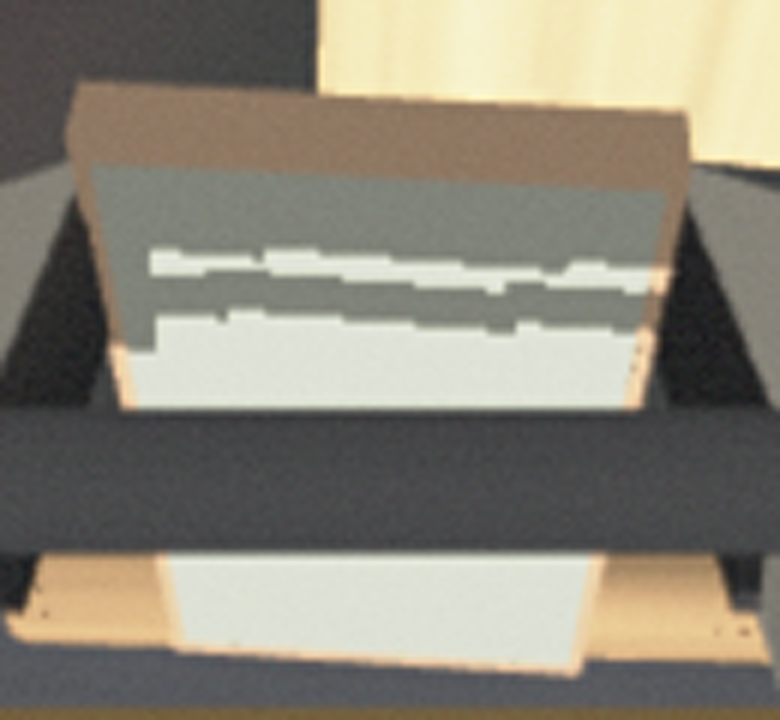

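View pics/w13b.png

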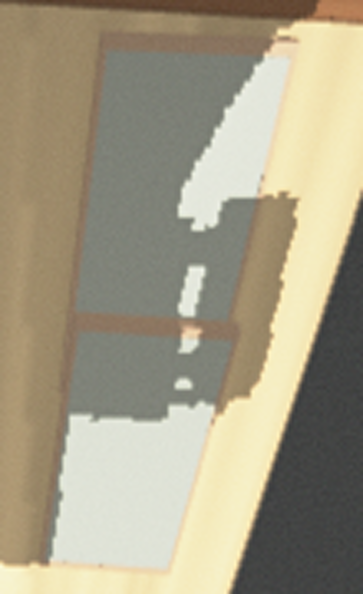

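```bash
cat > m13.py <<'E'
from h import *
from scipy.optimize import least_squares
W=load('w13.npy');st=W['st'];d=W['d'];c=cam(d,st);K=c[0]
f=lambda x,y,x0,y0,k:((x+.5)/k-.5+x0,(y+.5)/k-.5+y0)
obj=np.array([[-.06,-.03,0],[-.06,.03,0],[-.06,-.03,.007],[-.06,.03,.007],[.06,-.03,.007],[.06,.03,.007]])
px=np.array([f(*q,195,195,6) for q in [(78,82),(687,115),(67,146),(690,180),(178,652),(582,673)]])
ok,rv,tv=cv2.solvePnP(obj,px,K,None,flags=cv2.SOLVEPNP_ITERATIVE)
print('pnp err',(cv2.projectPoints(obj,rv,tv,K,None)[0][:,0]-px).round(1).tolist())
T=np.eye(4);T[:3,:3]=cv2.Rodrigues(rv)[0];T[:3,3]=tv.ravel()
G=d['T_tool_cam']@T   # tile in tool
B=np.eye(4);B[:3,:3]=R.from_rotvec(st['ee_rot']).as_matrix();B[:3,3]=st['position']
Wt=B@G; np.save('G.npy',G)
print('tile in tool',(G[:3,3]*1000).round(1)); print('tile world',Wt[:3,3].round(4)); print(Wt[:3,:3].round(3))
# row fit
def rowpts(p,h0=.018):
    x,y,a=p; ca,sa=np.cos(a),np.sin(a)
    def w(l,wd,z): return [x+l*ca-wd*sa,y+l*sa+wd*ca,z]
    # l measured from row1 centre
    return dict(n1l=w(-.06,-.03,.025),n1r=w(-.06,.03,.025),n2l=w(.0258,-.03,.0346),n2r=w(.0258,.03,.0346),f2l=w(.1454,-.03,.025),f2r=w(.1454,.03,.025))
S=load('scene.npy');sc=cam(S['d']);D=load('side.npy');sd=cam(D['d']);W1=load('w1.npy');c1=cam(W1['d'],W1['st'])
obs={'w13':(c,{k:f(*q,275,0,3.3) for k,q in dict(n1l=(103,38),n1r=(298,42),n2l=(77,331),n2r=(237,337),f2l=(50,562),f2r=(169,570)).items()}),
'w1':(c1,{k:f(*q,290,70,5) for k,q in dict(n1l=(110,55),n1r=(255,63),n2l=(92,272),n2r=(232,278),f2l=(72,530),f2r=(182,540)).items()}),
'scene':(sc,{k:f(*q,190,200,6) for k,q in dict(n1l=(578,138),n1r=(645,212),n2l=(460,208),n2r=(520,287),f2l=(282,338),f2r=(343,415)).items()}),
'side':(sd,{k:f(*q,195,130,7) for k,q in dict(n1r=(133,308),n1l=(190,358),n2r=(245,230),n2l=(315,280),f2r=(405,155),f2l=(462,203)).items()})}
def res(p,names): 
    P=rowpts(p); return np.concatenate([(proj(cc,[P[k] for k in o])-np.array(list(o.values()))).ravel() for n,(cc,o) in obs.items() if n in names])
for names in (['w13'],['w1'],['scene'],['side'],['w1','w13','scene','side']):
    r=least_squares(lambda p:res(p,names),[.46,.24,.03]); print(names,r.x.round(4),'row2',(r.x[:2]+.085*np.array([np.cos(r.x[2]),np.sin(r.x[2])])).round(4),'new',(r.x[:2]+.17*np.array([np.cos(r.x[2]),np.sin(r.x[2])])).round(4),'rms',np.sqrt((r.fun**2).mean()).round(2))
E
python3 m13.py
```

```text
pnp err [[0.2, 1.0], [-0.1, 0.5], [-0.4, -0.5], [0.3, -0.8], [0.0, -0.5], [-0.1, 0.4]]
tile in tool [-31.    0.8  16.2]
tile world [0.5365 0.1823 0.2378]
[[ 0.997 -0.052  0.063]
 [ 0.052  0.999  0.012]
 [-0.064 -0.009  0.998]]
['w13'] [0.4633 0.2402 0.0427] row2 [0.5482 0.2438] new [0.6332 0.2475] rms 1.43
['w1'] [0.4639 0.2392 0.0557] row2 [0.5488 0.2439] new [0.6337 0.2487] rms 1.26
['scene'] [0.4605 0.2415 0.0307] row2 [0.5455 0.2441] new [0.6304 0.2467] rms 0.62
['side'] [0.4609 0.2371 0.0353] row2 [0.5458 0.2401] new [0.6307 0.2431] rms 0.45
['w1', 'w13', 'scene', 'side'] [0.4632 0.24   0.044 ] row2 [0.5481 0.2438] new [0.633  0.2475] rms 1.13
```

```bash
cat > tt.py <<'E'
import sys
from h import *
s=arm.observe();G=np.load('G.npy');B=np.eye(4);B[:3,:3]=R.from_rotvec(s['ee_rot']).as_matrix();B[:3,3]=s['position']
Wt=B@G; d=np.array([float(v) for v in sys.argv[1:4]])-Wt[:3,3]
n=G[:3,2]; print('tile',Wt[:3,3].round(4),'yaw',round(np.arctan2(Wt[1,0],Wt[0,0]),3),'pitch',round(-Wt[2,0],3),'roll',round(Wt[2,1],3))
print('need tool',(B[:3,:3].T@d*1000).round(1),'world',(d*1000).round(1))
print('tip low corner rel tile (mm)',[(np.linalg.inv(G)@[x,0,0,1])[:3].round(4)*1000 for x in (.0095,-.0095)],'clock',s['clock'])
E
python3 tt.py .632 .247 .0728
```

```text
tile [0.5367 0.1774 0.2372] yaw 0.047 pitch 0.065 roll -0.011
need tool [-26.1  77.3 185.3] world [  95.3   69.6 -164.4]
tip low corner rel tile (mm) [array([-43.4,  -0.9,  -4.3]), array([-26.5,  -0.4,   4.5])] clock 20.75
```

```bash
python3 -m inch '[[[1,-5,16,35,0],[1,-5,16,35,0],[1,-5,16,35,0],[1,-5,15,35,0],[1,-5,12,25,0],[1,0,0,0,0]]]'; python3 tt.py .632 .247 .0728; python3 -c "
from h import *
s=arm.observe()
d=eyes.get_image('wrist');save('w14.npy',d,s);cv2.imwrite('pics/w14.png',d['frame'])
d=eyes.get_image('side');save('side14.npy',d,s);crop(d['frame'],195,100,305,200,7,'pics/side14.png')
d=eyes.get_image('scene');save('scene14.npy',d,s);crop(d['frame'],190,190,320,300,6,'pics/scene14.png')"
```

```text
clock: 21.35
position: [0.5962, 0.2289, 0.0919]
ee_rot: [-0.064, 2.714, -0.109]
force: [-0.7, -1.0, -0.4]
width: 0.651
tile [0.6311 0.2305 0.0898] yaw 0.027 pitch 0.057 roll -0.02
need tool [ 5.1 17.9 14.7] world [  0.9  16.5 -17. ]
tip low corner rel tile (mm) [array([-43.4,  -0.9,  -4.3]), array([-26.5,  -0.4,   4.5])] clock 21.35
```

View pics/w14.png

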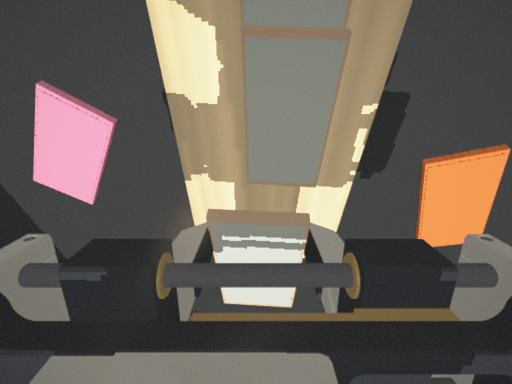

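View pics/side14.png

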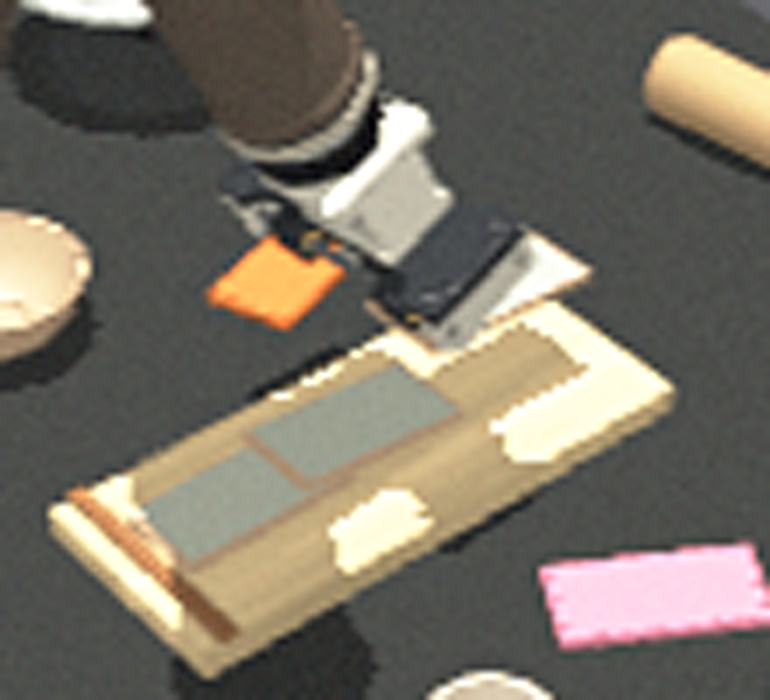

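View pics/scene14.png

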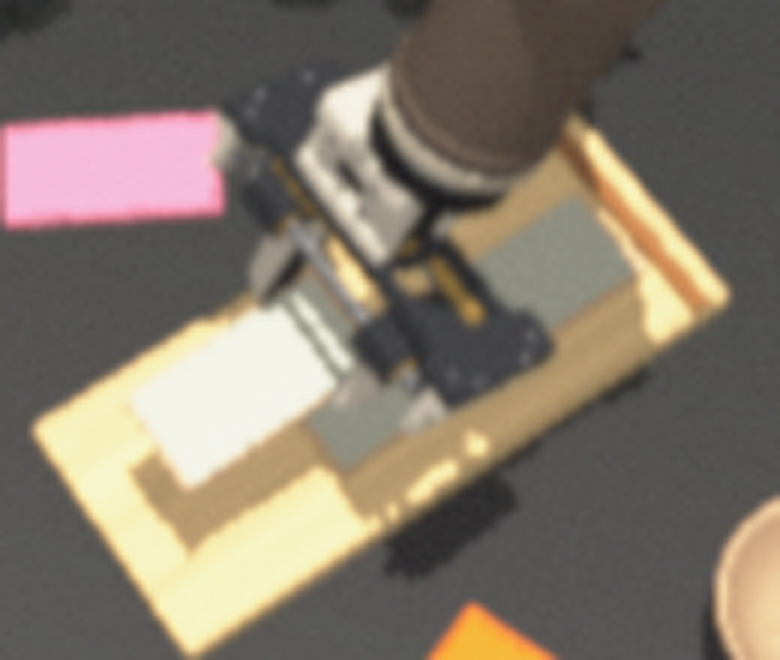

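```bash
python3 - <<'E'
from h import *
f=load('w14.npy')['d']['frame']
g=cv2.convertScaleAbs(f,alpha=1.5)
crop(g,225,10,365,200,4,'pics/w14b.png');crop(g,195,195,325,315,6,'pics/w14a.png')
E
```

```text
(no output)
```

View pics/w14b.png

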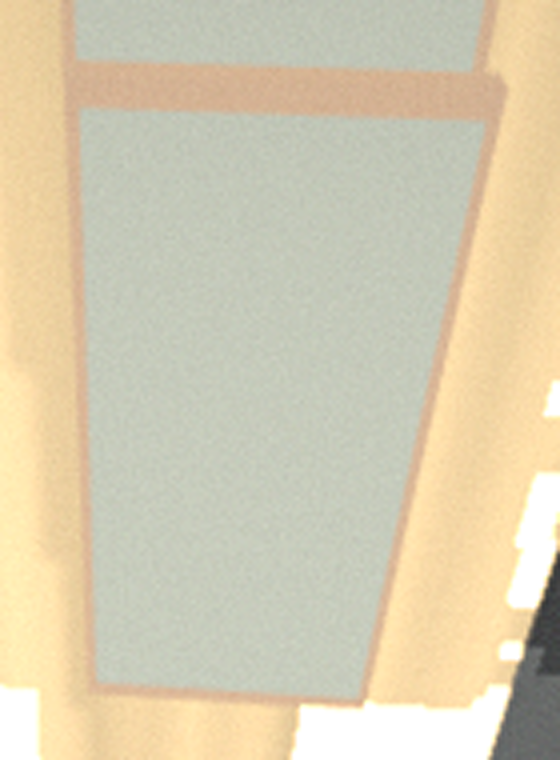

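View pics/w14a.png

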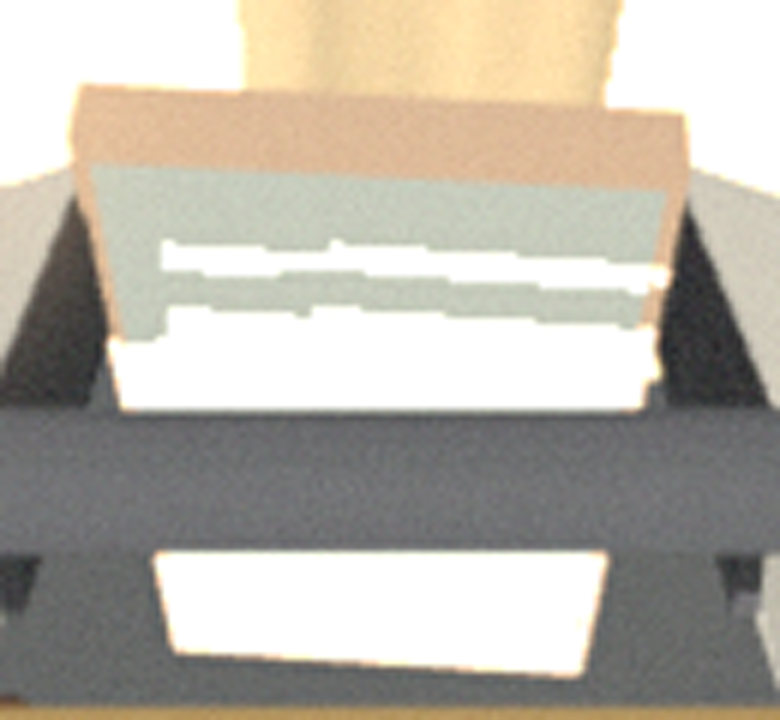

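```bash
cat > m14.py <<'E'
from h import *
from scipy.optimize import least_squares
W=load('w14.npy');st=W['st'];d=W['d'];c=cam(d,st);K=c[0]
f=lambda x,y,x0,y0,k:((x+.5)/k-.5+x0,(y+.5)/k-.5+y0)
obj=np.array([[-.06,-.03,0],[-.06,.03,0],[-.06,-.03,.007],[-.06,.03,.007],[.06,-.03,.007],[.06,.03,.007]])
B=np.eye(4);B[:3,:3]=R.from_rotvec(st['ee_rot']).as_matrix();B[:3,3]=st['position']
C=B@d['T_tool_cam']
def pnp(px,n):
    ok,rv,tv=cv2.solvePnP(obj,px,K,None)
    T=np.eye(4);T[:3,:3]=cv2.Rodrigues(rv)[0];T[:3,3]=tv.ravel();Wt=C@T
    e=(cv2.projectPoints(obj,rv,tv,K,None)[0][:,0]-px)
    print(n,'pos',Wt[:3,3].round(4),'yaw,pitch,roll',np.arctan2(Wt[1,0],Wt[0,0]).round(3),(-Wt[2,0]).round(3),Wt[2,1].round(3),'err',np.abs(e).max().round(2)); return Wt
h=pnp(np.array([f(*q,195,195,6) for q in [(80,86),(685,115),(70,143),(689,174),(175,652),(583,676)]]),'hand')
r=np.array([f(*q,225,10,4) for q in [(65,62),(497,73),(69,87),(507,91),(95,692),(365,704)]])
r2=pnp(r,'row2 free')
def P(p):
    x,y,a=p; M=R.from_euler('ZY',[a,.08]).as_matrix(); return (M@obj.T).T+[x,y,.0228]
s=least_squares(lambda p:(proj(c,P(p))-r).ravel(),[.547,.243,.04]);print('row2 constrained',s.x.round(4),'res',s.fun.reshape(-1,2).round(1).tolist())
np.save('G.npy',np.linalg.inv(B)@h)
a=s.x[2]; print('new target',(s.x[:2]+.085*np.array([np.cos(a),np.sin(a)])).round(4))
E
python3 m14.py
```

```text
hand pos [0.6318 0.2304 0.0894] yaw,pitch,roll 0.026 0.05 -0.025 err 0.51
row2 free pos [0.5476 0.2432 0.0218] yaw,pitch,roll 0.025 0.097 -0.029 err 1.28
row2 constrained [0.5476 0.2433 0.0286] res [[1.1, 0.8], [0.4, 0.1], [-1.5, -1.6], [-0.2, -0.4], [-0.7, 0.9], [0.9, 1.9]]
new target [0.6326 0.2458]
```

```bash
python3 tt.py .6326 .246 .040; python3 -m inch '[[[1,3,9,12,0],[1,4,6,14,0],[1,4,1,14,0]]]'; python3 tt.py .6326 .246 .036
```

```text
tile [0.6313 0.2306 0.0931] yaw 0.026 pitch 0.047 roll -0.023
need tool [19.8 19.8 47.7] world [  1.3  15.4 -53.1]
tip low corner rel tile (mm) [array([-44.2,  -0.9,  -3.6]), array([-27.2,  -0.4,   5. ])] clock 21.5
clock: 21.8
position: [0.6041, 0.2399, 0.0607]
ee_rot: [-0.057, 2.702, -0.103]
force: [0.7, 0.3, -1.8]
width: 0.651
tile [0.6397 0.2413 0.0587] yaw 0.023 pitch 0.037 roll -0.02
need tool [15.7  6.7 17.1] world [ -7.1   4.7 -22.7]
tip low corner rel tile (mm) [array([-44.2,  -0.9,  -3.6]), array([-27.2,  -0.4,   5. ])] clock 21.8
```

```bash
python3 -m inch '[[[1,8,4,8,-0.3],[1,7,3,6,0],[1,2,0,1,0]]]'; python3 tt.py .6326 .246 .036;  python3 -c "
from h import *
s=arm.observe()
d=eyes.get_image('wrist');save('w15.npy',d,s);g=cv2.convertScaleAbs(d['frame'],alpha=1.5);crop(g,180,60,340,320,3,'pics/w15.png')"
```

```text
clock: 22.1
position: [0.5956, 0.2419, 0.0436]
ee_rot: [-0.059, 2.697, -0.105]
force: [0.8, 0.4, 0.1]
width: 0.647
tile [0.6312 0.2434 0.0418] yaw 0.024 pitch 0.032 roll -0.021
need tool [1.1 3.1 5.6] world [ 1.4  2.6 -5.8]
tip low corner rel tile (mm) [array([-44.2,  -0.9,  -3.6]), array([-27.2,  -0.4,   5. ])] clock 22.1
```

View pics/w15.png

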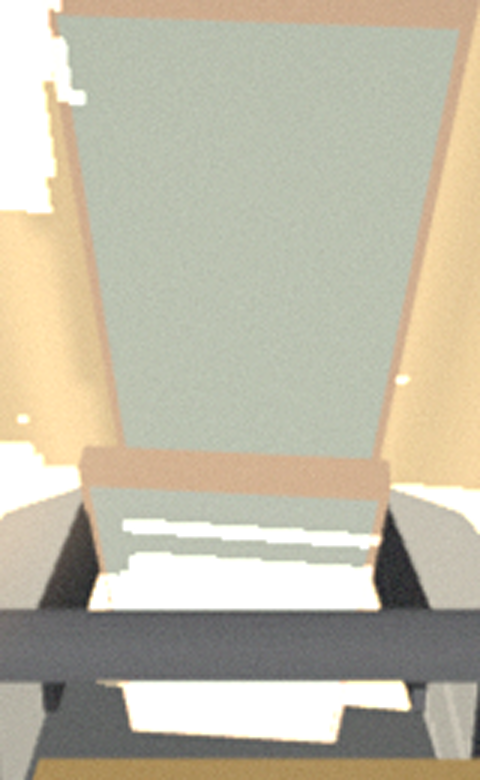

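```bash
cat > m15.py <<'E'
from h import *
W=load('w15.npy');st=W['st'];c=cam(W['d'],st);K=c[0]
f=lambda x,y:((x+.5)/3-.5+180,(y+.5)/3-.5+60)
def onrow(q):
    z=.03
    for _ in range(6):
        p=onz(c,f(*q),z); z=.0298-.08*(p[0]-.5476)
    return p.round(4)
for q in [(60,18),(74,120),(96,270),(118,420),(472,25),(452,120),(417,280),(382,430),(378,457)]: print(q,onrow(q))
obj=np.array([[-.06,-.03,0],[-.06,.03,0],[-.06,-.03,.007],[-.06,.03,.007],[.06,-.03,.007],[.06,.03,.007]])
px=np.array([f(*q) for q in [(87,448),(388,463),(83,477),(389,492),(133,730),(336,742)]])
ok,rv,tv=cv2.solvePnP(obj,px,K,None);T=np.eye(4);T[:3,:3]=cv2.Rodrigues(rv)[0];T[:3,3]=tv.ravel()
B=np.eye(4);B[:3,:3]=R.from_rotvec(st['ee_rot']).as_matrix();B[:3,3]=st['position'];Wt=B@W['d']['T_tool_cam']@T
print(Wt[:3,3].round(4),np.arctan2(Wt[1,0],Wt[0,0]).round(3),(-Wt[2,0]).round(3),Wt[2,1].round(3),(cv2.projectPoints(obj,rv,tv,K,None)[0][:,0]-px).round(1).tolist())
E
python3 m15.py
```

```text
(60, 18) [0.493  0.2142 0.0342]
(74, 120) [0.5086 0.2141 0.0329]
(96, 270) [0.5384 0.2143 0.0305]
(118, 420) [0.5808 0.2146 0.0271]
(472, 25) [0.4909 0.2716 0.0343]
(452, 120) [0.5049 0.2719 0.0332]
(417, 280) [0.5355 0.2725 0.0308]
(382, 430) [0.5772 0.2727 0.0274]
(378, 457) [0.5866 0.2733 0.0267]
[0.6323 0.2435 0.041 ] 0.022 0.031 -0.022 [[0.4, 0.4], [-0.2, 0.1], [-0.6, -0.3], [0.4, -0.2], [0.5, -0.1], [-0.5, 0.1]]
```

```bash
python3 tt.py .6330 .2450 .031; python3 -m inch '[[[1,2,2,6,0],[1,1,0.5,3,0]]]'; python3 tt.py .633 .2450 .031
```

```text
tile [0.6314 0.2432 0.042 ] yaw 0.024 pitch 0.032 roll -0.022
need tool [ 3.1  2.6 10.5] world [  1.6   1.8 -11. ]
tip low corner rel tile (mm) [array([-44.2,  -0.9,  -3.6]), array([-27.2,  -0.4,   5. ])] clock 22.15
clock: 22.35
position: [0.5981, 0.243, 0.0369]
ee_rot: [-0.056, 2.693, -0.103]
force: [0.3, 0.5, -0.5]
width: 0.65
tile [0.6338 0.2444 0.0352] yaw 0.022 pitch 0.028 roll -0.02
need tool [2.4 0.9 3.4] world [-0.8  0.6 -4.2]
tip low corner rel tile (mm) [array([-44.2,  -0.9,  -3.6]), array([-27.2,  -0.4,   5. ])] clock 22.35
```

```bash
python3 -m inch '[[[1,2.2,1,2.5,0],[1,1,0.5,1.5,0]]]'; python3 tt.py .633 .2450 .028
```

```text
clock: 22.55
position: [0.5976, 0.2438, 0.0321]
ee_rot: [-0.055, 2.692, -0.103]
force: [-0.3, -0.1, 0.4]
width: 0.645
tile [0.6332 0.2452 0.0304] yaw 0.021 pitch 0.027 roll -0.02
need tool [1.2 0.  2.1] world [-0.2 -0.2 -2.4]
tip low corner rel tile (mm) [array([-44.2,  -0.9,  -3.6]), array([-27.2,  -0.4,   5. ])] clock 22.55
```

```bash
python3 -c "
from h import *
s=arm.observe()
d=eyes.get_image('wrist');save('w16.npy',d,s);g=cv2.convertScaleAbs(d['frame'],alpha=1.5);crop(g,180,120,340,320,3.8,'pics/w16.png')
d=eyes.get_image('side');save('side16.npy',d,s);crop(d['frame'],195,120,305,200,7,'pics/side16.png')"
```

```text
(no output)
```

View pics/w16.png

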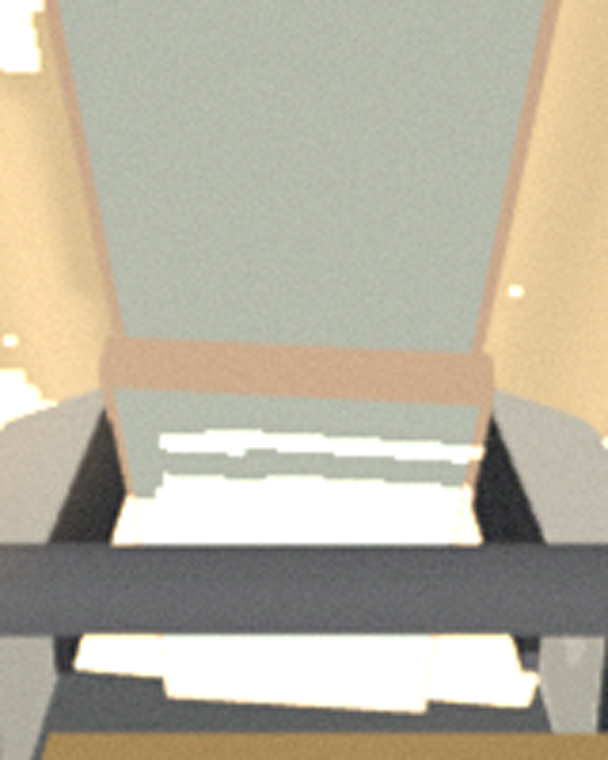

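View pics/side16.png

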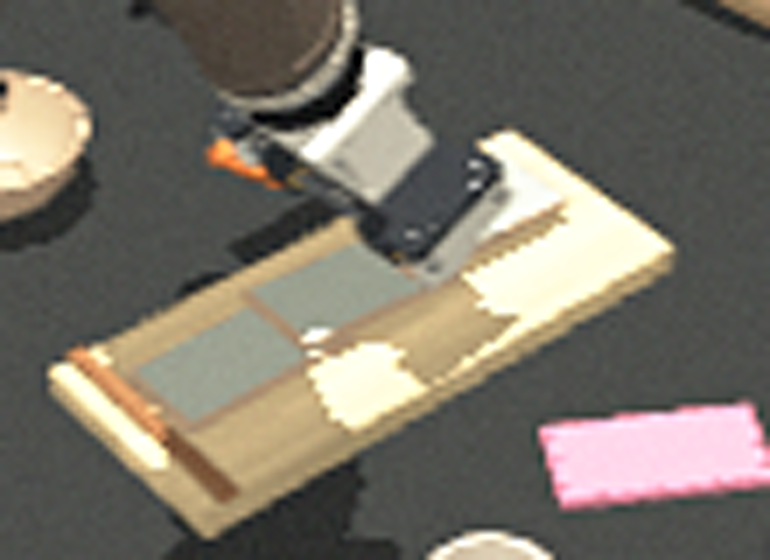

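```bash
python3 -m inch '[[[1,0.6,0,1.3,0]]]' 4; python3 -m inch '[[[1,0.6,0,1.3,0]]]';python3 -m inch '[[[1,0.6,0,1.2,0]]]'; python3 tt.py .633 .2450 .028;python3 -c "
from h import *
s=arm.observe()
d=eyes.get_image('wrist');save('w17.npy',d,s);g=cv2.convertScaleAbs(d['frame'],alpha=1.5);crop(g,180,120,340,320,3.8,'pics/w17.png')"
```

```text
clock: 22.75
position: [0.5976, 0.2439, 0.0307]
ee_rot: [-0.055, 2.692, -0.103]
force: [-0.2, -0.8, -0.3]
width: 0.656
clock: 22.85
position: [0.5977, 0.2438, 0.0292]
ee_rot: [-0.055, 2.692, -0.103]
force: [0.1, -0.1, -1.5]
width: 0.652
clock: 22.95
position: [0.5977, 0.2437, 0.0278]
ee_rot: [-0.055, 2.692, -0.103]
force: [0.3, 0.1, -0.2]
width: 0.653
tile [0.6334 0.2451 0.0261] yaw 0.022 pitch 0.027 roll -0.02
need tool [-0.5 -0.2 -1.9] world [-0.4 -0.1  1.9]
tip low corner rel tile (mm) [array([-44.2,  -0.9,  -3.6]), array([-27.2,  -0.4,   5. ])] clock 22.95
```

View pics/w17.png

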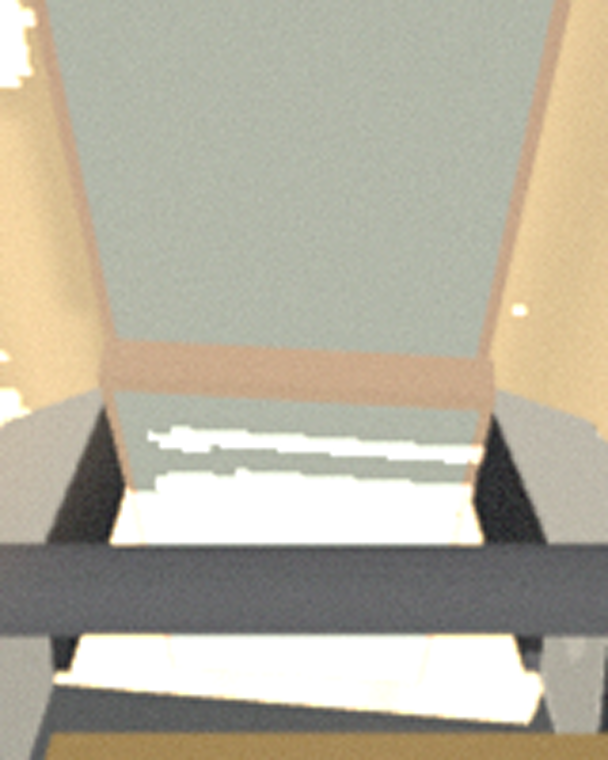

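```bash
python3 -m inch '[[[1,0.5,0,1,0]]]' 3; python3 -m inch '[[[1,0.5,0,1,0]]]';python3 -m inch '[[[1,0.5,0,1,0]]]'; python3 tt.py .633 .2450 .0228
```

```text
clock: 23.1
position: [0.5978, 0.2436, 0.0265]
ee_rot: [-0.055, 2.692, -0.103]
force: [-0.5, 0.9, 0.2]
width: 0.654
clock: 23.2
position: [0.598, 0.2435, 0.0256]
ee_rot: [-0.055, 2.691, -0.103]
force: [-0.2, -1.2, 2.9]
width: 0.652
clock: 23.3
position: [0.5982, 0.2435, 0.0248]
ee_rot: [-0.055, 2.691, -0.103]
force: [-2.1, -1.3, 5.7]
width: 0.655
tile [0.6339 0.2449 0.0232] yaw 0.022 pitch 0.026 roll -0.02
need tool [ 1.   0.2 -0.1] world [-0.9  0.1 -0.4]
tip low corner rel tile (mm) [array([-44.2,  -0.9,  -3.6]), array([-27.2,  -0.4,   5. ])] clock 23.3
```

```bash
python3 -c "
from h import *
s=arm.observe()
d=eyes.get_image('wrist');save('w18.npy',d,s);g=cv2.convertScaleAbs(d['frame'],alpha=1.1);crop(g,180,120,340,320,3.8,'pics/w18.png')
d=eyes.get_image('side');save('side18.npy',d,s);crop(d['frame'],235,130,300,180,12,'pics/side18.png')
print(arm.observe()['force'])"
```

```text
[-1.5794598  -0.01238032  3.60450181]
```

View pics/w18.png

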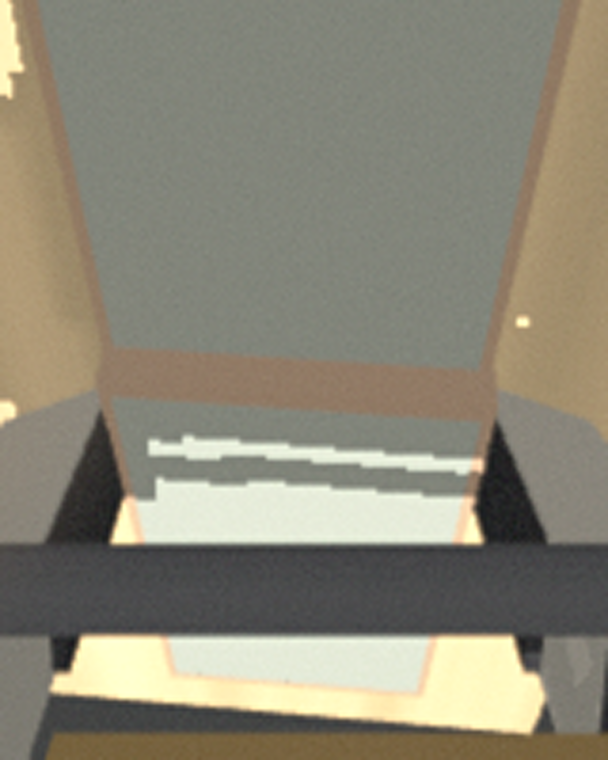

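View pics/side18.png

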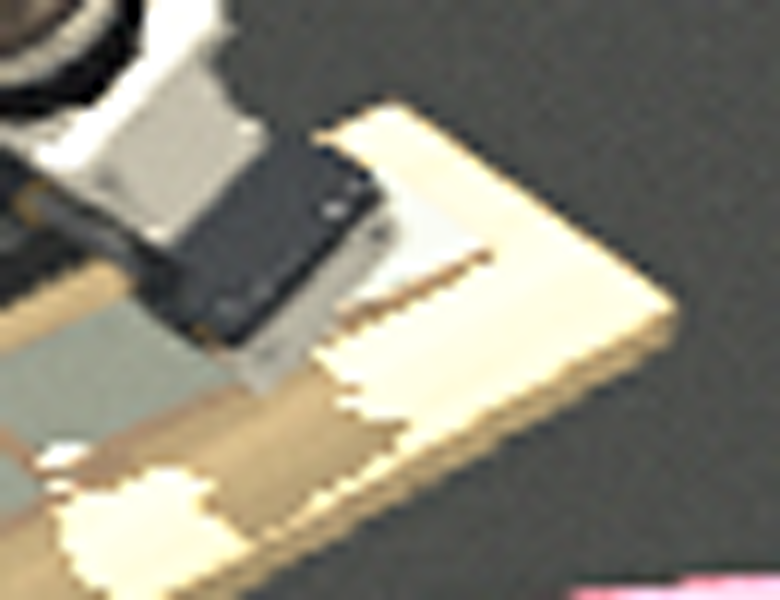

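```bash
python3 - <<'E'
from h import *
W=load('w18.npy');st=W['st'];c=cam(W['d'],st);K=c[0]
f=lambda x,y:((x+.5)/3.8-.5+180,(y+.5)/3.8-.5+120)
G=np.load('G.npy');B=np.eye(4);B[:3,:3]=R.from_rotvec(st['ee_rot']).as_matrix();B[:3,3]=st['position']
obj=np.array([[-.06,-.03,0],[-.06,.03,0],[.06,-.03,.007],[.06,.03,.007]])
print('meas',np.round([f(105,347),f(490,371),f(173,675),f(420,694)],1).tolist())
W0=B@G
piv=(np.linalg.inv(G)@[0,0,-.003,1])[:3]; piv[1]=0
for dp in (0,.02,.04,.06,.08):
    Ry=R.from_euler('y',dp).as_matrix()
    P=(W0[:3,:3]@((obj-piv)@Ry.T+piv).T).T+W0[:3,3]
    print(dp,proj(c,P).round(1).tolist(),P[:,2].round(4))
E
```

```text
meas [[207.3, 210.9], [308.6, 217.3], [225.2, 297.3], [290.2, 302.3]]
0 [[208.1, 209.2], [308.7, 213.9], [224.2, 303.2], [291.2, 307.4]] [0.0253 0.0241 0.0292 0.028 ]
0.02 [[208.0, 209.7], [308.8, 214.4], [224.5, 301.1], [291.2, 305.2]] [0.0258 0.0246 0.0273 0.0261]
0.04 [[207.8, 210.2], [308.9, 215.0], [224.9, 298.9], [291.1, 303.0]] [0.0262 0.025  0.0253 0.0242]
0.06 [[207.7, 210.8], [308.9, 215.5], [225.2, 296.8], [291.1, 300.9]] [0.0267 0.0255 0.0234 0.0222]
0.08 [[207.5, 211.3], [309.0, 216.1], [225.5, 294.7], [291.0, 298.7]] [0.0272 0.026  0.0215 0.0203]
```

```bash
python3 -m inch '[[[0.3,0,0,0,0],[0.25,0,0,0,0],[0.1,0,0,0,0],[0.1,0,0,0,0]]]'; python3 -c "
from h import *
s=arm.observe()
d=eyes.get_image('wrist');save('w19.npy',d,s);g=cv2.convertScaleAbs(d['frame'],alpha=1.1);crop(g,150,100,360,320,3.4,'pics/w19.png')"
```

```text
clock: 23.8
position: [0.5993, 0.2406, 0.0253]
ee_rot: [-0.051, 2.689, -0.109]
force: [-1.1, -3.5, 7.7]
width: 0.871
```

View pics/w19.png

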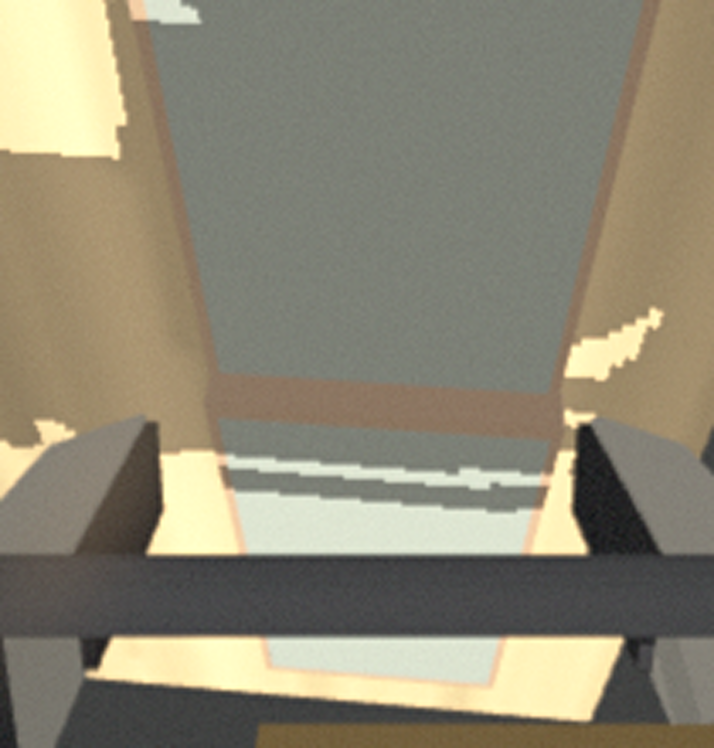

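```bash
python3 -m inch '[[[0.1,-1,0.5,-2,0]]]'; python3 -m inch '[[[0,-2,0.5,-4,0],[0,-2,1,-4.5,0]]]'; python3 st.py; python3 -c "
from h import *
s=arm.observe()
d=eyes.get_image('wrist');save('w20.npy',d,s);g=cv2.convertScaleAbs(d['frame'],alpha=1.1);crop(g,150,100,360,320,3.4,'pics/w20.png')"
```

```text
clock: 23.95
position: [0.5994, 0.2407, 0.0273]
ee_rot: [-0.05, 2.689, -0.11]
force: [0.9, 1.0, -0.1]
width: 0.895
clock: 24.15
position: [0.5986, 0.2439, 0.0364]
ee_rot: [-0.052, 2.691, -0.108]
force: [0.5, -0.0, 0.5]
width: 0.99
[[-0.901, -0.019, 0.434], [-0.054, 0.996, -0.068], [-0.431, -0.085, -0.898]] q [-0.346, 0.61, -0.42, 2.032, 1.274, 0.589, -0.168] tilt 0.45 roll -0.075
```

View pics/w20.png

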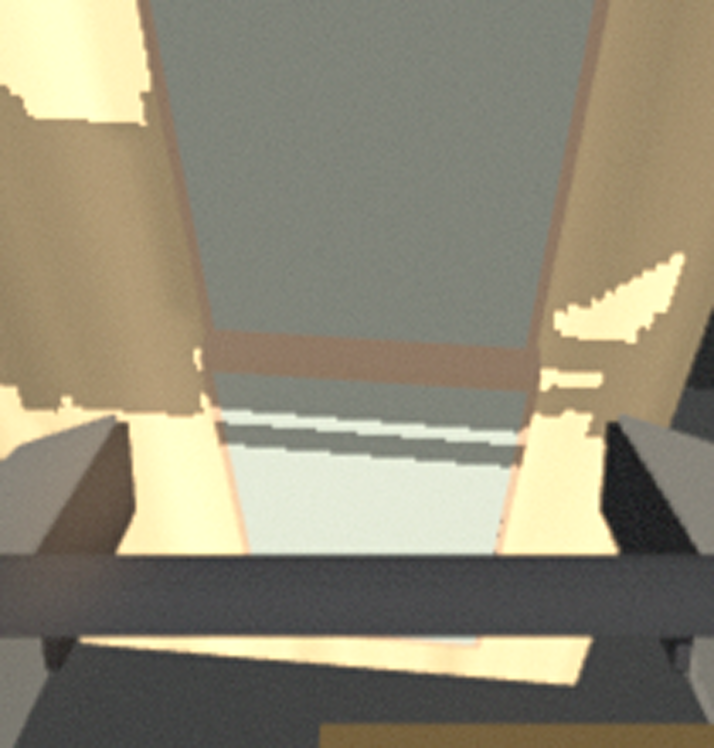

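```bash
python3 -m inch '[[[0,0,0,-20,0],[0,0,0,-40,0],[0,0,0,-40,0],[0,0,0,-40,0],[0,10,0,-40,0],[0,20,0,-20,0],[0,0,0,0,0]]]'; python3 -c "
from h import *
s=arm.observe()
d=eyes.get_image('wrist');save('w21.npy',d,s);cv2.imwrite('pics/w21.png',d['frame'])
d=eyes.get_image('side');save('side21.npy',d,s);crop(d['frame'],195,120,305,200,7,'pics/side21.png')
d=eyes.get_image('scene');save('scene21.npy',d,s);cv2.imwrite('pics/scene21f.png',d['frame']);crop(d['frame'],190,200,320,300,6,'pics/scene21.png')"
```

```text
clock: 24.9
position: [0.4792, 0.2605, 0.211]
ee_rot: [-0.058, 2.692, -0.1]
force: [-0.9, 0.9, 0.5]
width: 1.001
```

View pics/w21.png

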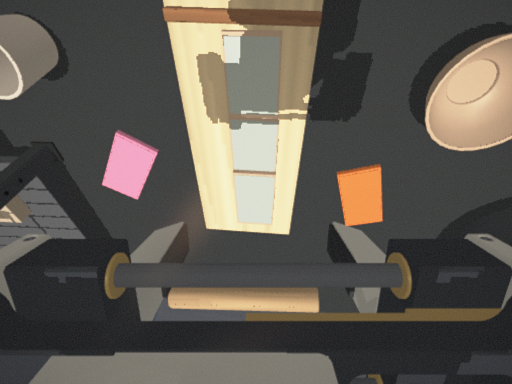

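View pics/side21.png

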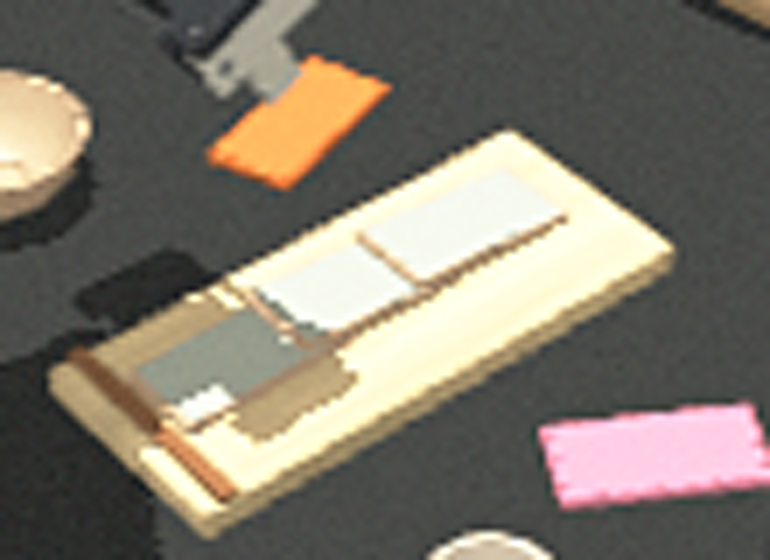

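View pics/scene21.png

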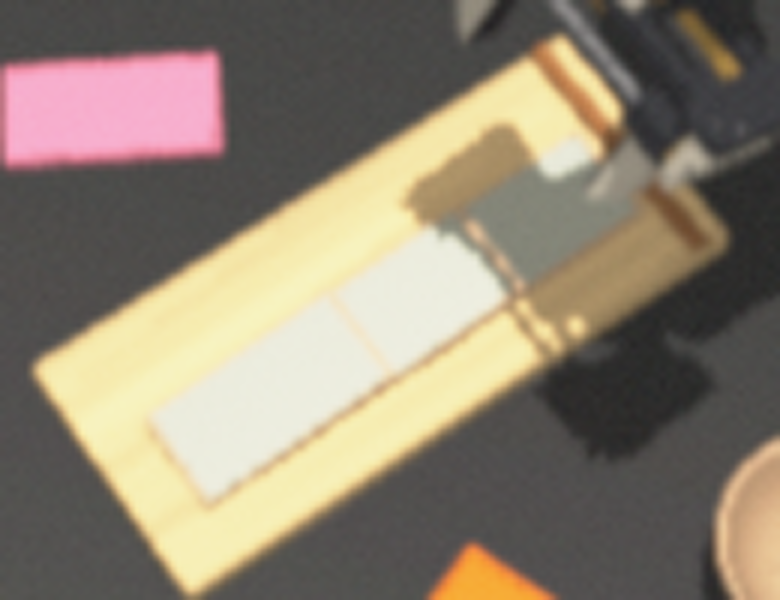

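```bash
python3 - <<'E'
from h import *
A=load("scene21.npy");a=cam(A["d"]);b=cam(load("side21.npy")["d"])
f=lambda x,y,x0,y0,k:((x+.5)/k-.5+x0,(y+.5)/k-.5+y0)
for n,q,z in [('r2n',(463,210),.0345),('r2n',(522,289),.0345),('nn',(331,292),.0345),('nn',(393,374),.0345),('nf',(151,415),.025),('nf',(210,505),.025),('r1n',(645,212),.025)]: print('scene',n,onz(a,f(*q,190,200,6),z).round(4))
for n,q,z in [('r2n',(245,290),.0345),('r2n',(315,350),.0345),('nn',(358,235),.0345),('nn',(423,290),.0345),('nf',(503,165),.025),('nf',(567,217),.025)]: print('side',n,onz(b,f(*q,195,120,7),z).round(4))
d0=load('side.npy')['d']['frame'];d1=load('side21.npy')['d']['frame']
v=np.vstack([d0[140:190,205:285],d1[140:190,205:285]]);cv2.imwrite('pics/cmp.png',cv2.resize(v,None,fx=6,fy=6,interpolation=cv2.INTER_CUBIC))
f=load('w21.npy')['d']['frame'];crop(f,205,20,305,240,2.7,'pics/w21a.png')
E
```

```text
scene r2n [0.4853 0.2156 0.0345]
scene r2n [0.4864 0.2712 0.0345]
scene nn [0.5712 0.2155 0.0345]
scene nn [0.5706 0.2724 0.0345]
scene nf [0.6856 0.2169 0.025 ]
scene nf [0.6868 0.2755 0.025 ]
scene r1n [0.4013 0.2687 0.025 ]
side r2n [0.4891 0.2742 0.0345]
side r2n [0.4894 0.2073 0.0345]
side nn [0.5707 0.2716 0.0345]
side nn [0.5695 0.2085 0.0345]
side nf [0.6889 0.2768 0.025 ]
side nf [0.6864 0.2137 0.025 ]
```

View pics/cmp.png

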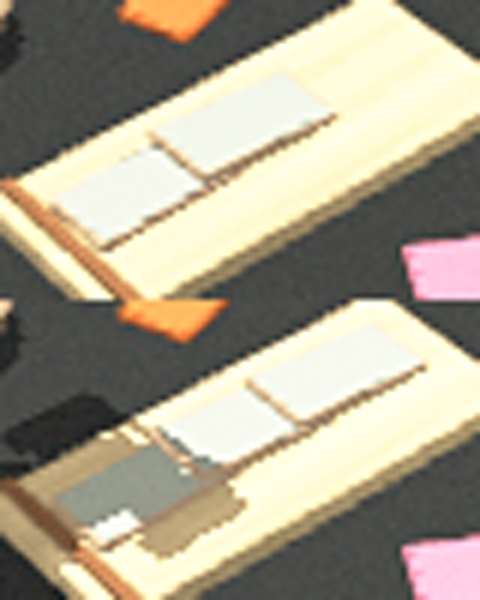

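View pics/w21a.png

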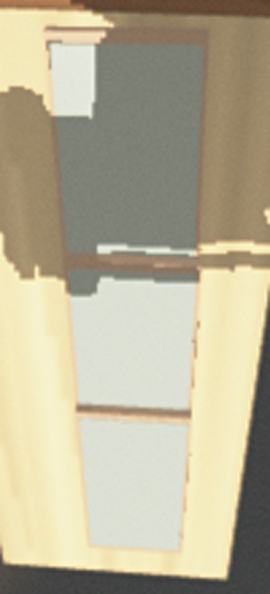

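View pics/scene21f.png

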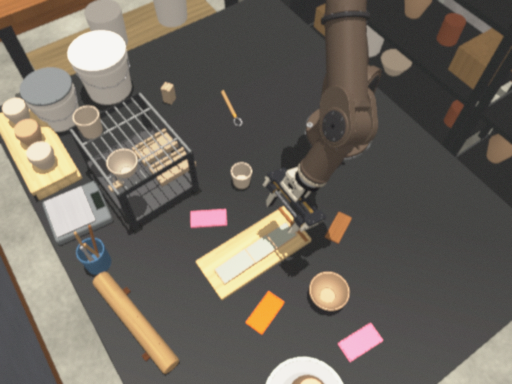

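```bash
python3 -c "
from h import *
print(arm.observe()['clock'],arm.observe()['force']);print(workorder.sign_off())"
```

```text
25.05 [ 0.63113663  0.18173897 -0.79564162]
the job is handed in; nothing more can be done
None
```

The tile is on the ware board as the third of the row, glazed face up and lapped over the second tile. I handed the job in at 25.05 s with the gripper open and clear.

**How it went**
- I tilted the hand to get it under the upper deck.
- I drew the tile out in five pressed strokes to about 51 mm overhang. I then gripped it by its sides, lifted it off and lowered it until it lay on the second tile and the board.

**Last checks**
- **Spacing:** the scene camera puts the new tile's near edge 85 mm beyond the second tile's, as asked. The side camera read about 81 mm, from a rougher reading of the edge.
- **Alignment:** the new tile is in line with the row to about 1–2 mm. Its lean in the gripper, just before release, was about 0.08 rad.
- **Other ware:** I saw no movement of the first two tiles, cup, bowl or look-alikes.

**What went wrong on the way**
- **Tile tipped on the setter:** in the fifth stroke I pressed too far out and it tipped over the setter's front edge. I pressed it flat again before it left the setter.
- **High forces:** the wrist sensor briefly read about 50 N twice while pressing down on the tile. It read 49.5 N once while reaching in under the deck. That reading may be the gripper's body against the deck's front wire, which would be over the 40 N limit, or it may be braking; I could not tell which.
- **Joint 6 at its limit:** it read up to 2.003 rad against a limit of 2 while I was tilting the hand.
- **Side load on release:** the open gripper was pushed about 3 mm sideways with 8 N. The later pictures show no shift of the tiles from it.

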